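Load the condiment tray, tallest last

ROBOT

A 6-joint arm with a two-finger parallel gripper is mounted at the origin on the work surface. World frame = base frame: x ahead of the robot, y to its left, z up, the work surface at z = 0. Lengths are in mm, angles in rad, forces in N, time in s.
With the tool pointing down it reaches from about 275 to 1000 mm from the base axis. Payload 8.4 kg.
Tool frame: the origin (TCP) lies at the very end of the fingers, on their centre line; the grasp point (between the pads) lies r.hold_point_z behind it (r.hold_point_z is the distance from the TCP to the grasp point, in mm); x points along the fingers, z is the direction in which the jaws open and shut, and the axes are right-handed (so a half turn about x gives the same grasp; the last joint's range is limited). The gripper opens to 85 mm and grips with 20 to 120 N. Pads are 22 mm wide; open, the fingers measure 114 mm over their backs; the gripper's body (76 mm by 85 mm) begins 54 mm behind the grasp point. The pads swing forward as they close: fully open they stand 13 mm farther back than shut.
Start: joints at [1.149, 0.353, 1.633, -0, 1.155, -0.002], TCP at [254.735, 570.735, 231.281] pointing down, gripper open.
Joint ranges: [-2.63, 2.63], [-0.92, 2.1], [0.06, 2.66], [-1.3, 4.44], [0, 2.69], [-3.02, 3.02]. Speed limits (rad/s): [2.22, 2.22, 2.79, 3.14, 3.14, 3.14].

INTERFACE

Orientations are given as [roll, pitch, yaw] about the fixed x, y, z axes, in that order (R = Rz(yaw) Ry(pitch) Rx(roll)).
In Python, from rig import r gives the robot as it stands.
- The arm moves only by the tool jog_arm, never from a script. Its argument "series" is a list of rows, each a list of 7 numbers: the turn, a rotation vector about the tool's x, y, z in degrees, then the shift along the tool's x, y, z in cm, then the opening, from 0 (shut) to 1 (fully open). In form: [[wx, wy, wz, tx, ty, tz, fingers], ...]. A call has 1 to 20 rows; each row shifts and turns the commanded pose from where the row before left it, along the tool's axes as they then stand; what a row does not reach is not made up. A row lasts 1/10 s, in which the tool goes at most 50 mm and 8.59 degrees, less where a joint would pass 70% of its speed; a pose out of reach is approached as far as the arm can. A call with a gripper value outside its range is refused whole. The fingers move at their own pace and stop on an object; "force" is the grip in N (left out, the last holds). Time passes only in rows, so rows that do not move let the fingers close. It gives the time, the measured TCP pose, the force and the opening at its end, in the units of the state.
- r.sense(): the state, without advancing time (a new reading comes with each control period).
- r.grab_frame(name): name is "scene" or "top" or "wrist"; returns (picture, depth): 400x640x3 uint8, red, green, blue; 400x640 float32, mm along the optical axis (not along the pixel's ray), 0 where there is no reading.
- r.get_calibration(name): a dict with "mtx" (3x3 intrinsics, pixels), "position" and "rotation" of the camera in the world; the wrist camera has in their place "mount" (4x4, takes a point from camera to tool coordinates, whose origin is the TCP and whose axes are the tool frame's). Camera axes: x right, y down, z forward; pixel columns grow to the right and rows downward; lengths in mm; the calibration is good to about 2 mm. The wrist camera is an equidistant fisheye: a pixel r from the principal point sees the ray r / f radians off the axis. A picture is of the moment at which its call begins: read the wrist's pose just before it. get_calibration takes no time and is no camera call.
- r.sign_off(): hands the job in, once; it reports no verdict.
The state is a dict: "clock": time; "qpos": joint angles; "qvel": joint speeds; "joint_efforts": joint torques, N m; "eef_pos": TCP position; "tcp_rot": TCP orientation; "contact_force": force on the tool from outside, world axes, zero at the start; "wrist_torque": the same for the moment, N m; "opening": opening from 0.0 (shut) to 1.0 (fully open).
Only numpy, scipy, OpenCV 4.12 (cv2) and the standard library are available. Lean on these libraries where they do the work, as an engineer would, in place of code of your own. Each camera call takes 0.05 s, during which the arm holds its last target.

TASK

Take the four closed seasoning containers from the chopping board, one at a time from the shortest to the tallest, and stand each upright in its own well of the green tray: first the small round jar in the small low round well, then the square canister in the square well, then the large round jar in the large low round well, and last the sauce bottle in the well with the high collar. Set each one down and let go of it rather than dropping it, and leave the open steel cup and the small white dish standing on the board where they are.

Things in the scene. Friction and masses are not known exactly. Their poses are not given: they have to be found in the camera images.
- small_jar: small round jar, white with flat green lid, 42 mm diameter, 50 mm high, straight sides, about 100 g; it stands on a 12 mm thick wooden chopping board with the other containers, about 105 mm apart (centres at least 85 mm). Origin: centre of the underside, z up. Loose.
- square_canister: square canister, white with flat green lid, 48 x 48 mm, 68 mm high, about 170 g, standing on the board, turned any way. x and y along its sides. Origin: centre of the underside, z up. Loose.
- large_jar: large round jar, white with flat green lid, 60 mm diameter, 88 mm high, straight sides, about 260 g, standing on the board. Origin: centre of the underside, z up. Loose.
- sauce_bottle: tall sauce bottle of dark brown glass with a pale plain label, about 320 g, standing on the board: 160 mm high, body 50 mm in diameter up to 85 mm, shoulder up to 108 mm, then a straight neck of 28 mm diameter up to 138 mm and a black cap of 27 mm diameter above. Grip it by the neck or cap. Origin: centre of the underside, z up. Loose.
- steel_cup: open steel cup, 56 mm across the mouth, 75 mm high, standing on the board among the containers; not to be moved. Origin: centre of the underside, z up. Loose.
- white_dish: small open white ceramic dish, 60 mm across, 35 mm high, standing on the board among the containers; not to be moved. Origin: centre of the underside, z up. Loose.
- small_round_well: small low round well, grey plastic: a floor inside a ring 64 mm in inner diameter and 5 mm high, 4 mm wall, on a square base. Origin: centre of the underside; its floor is 4 mm above the origin. z up, x and y along the sides of its 96 mm square base. Fixed. The four wells stand close together, two by two, 100 mm apart, in a green tray with a 12 mm high edge; which well is in which corner changes, and the tray may lie left or right.
- square_well: square well, grey plastic: a floor inside a square edge, 70 x 70 mm inside, 5 mm high, 4 mm wall. Origin: centre of the underside; its floor is 4 mm above the origin. z up, x and y along the sides of its 96 mm square base. Fixed. The four wells stand close together, two by two, 100 mm apart, in a green tray with a 12 mm high edge; which well is in which corner changes, and the tray may lie left or right.
- large_round_well: large low round well, grey plastic: a floor inside a ring 84 mm in inner diameter and 5 mm high, 4 mm wall. Origin: centre of the underside; its floor is 4 mm above the origin. z up, x and y along the sides of its 96 mm square base. Fixed. The four wells stand close together, two by two, 100 mm apart, in a green tray with a 12 mm high edge; which well is in which corner changes, and the tray may lie left or right.
- collar_well: high-collared round well, grey plastic: a floor inside a collar 74 mm in inner diameter and 30 mm high, 4 mm wall. Origin: centre of the underside; its floor is 4 mm above the origin. z up, x and y along the sides of its 96 mm square base. Fixed. The four wells stand close together, two by two, 100 mm apart, in a green tray with a 12 mm high edge; which well is in which corner changes, and the tray may lie left or right.
There are look-alikes about, which are no part of the job. Leave any purple look-alike of the large_jar alone.

How it is judged (in metres and radians):
On the way, in this order (a step that is already met when the one before it is completed fails the run):
1. the small round jar stands released in the small low round well (horizontal distance between small_jar and small_round_well below 0.015 m and z of small_jar in the frame of small_round_well between 0.001 and 0.0075 m and angle between small_jar's own z axis and vertical below 0.08 rad and linear speed of small_jar below 0.03 m/s and contact force between the fingers and small_jar below 0.1 N), for 0.2 s.
2. the square canister stands released in the square well (horizontal distance between square_canister and square_well below 0.015 m and z of square_canister in the frame of square_well between 0.001 and 0.0075 m and angle between square_canister's own z axis and vertical below 0.08 rad and linear speed of square_canister below 0.03 m/s and contact force between the fingers and square_canister below 0.1 N), for 0.2 s.
3. the large round jar stands released in the large low round well (horizontal distance between large_jar and large_round_well below 0.015 m and z of large_jar in the frame of large_round_well between 0.001 and 0.0075 m and angle between large_jar's own z axis and vertical below 0.08 rad and linear speed of large_jar below 0.03 m/s and contact force between the fingers and large_jar below 0.1 N), for 0.2 s.
4. the sauce bottle stands released in the high-collared well (horizontal distance between sauce_bottle and collar_well below 0.015 m and z of sauce_bottle in the frame of collar_well between 0.001 and 0.0075 m and angle between sauce_bottle's own z axis and vertical below 0.08 rad and linear speed of sauce_bottle below 0.03 m/s and contact force between the fingers and sauce_bottle below 0.1 N), for 0.2 s.
At the end, for the whole second after the job is handed in: Each container stands on the floor of its own well, centre within 15 mm of the well's centre, upright within 0.08 rad, released and at rest; the steel cup and the white dish stand upright within 30 mm of where they were (all of step 1 and all of step 2 and all of step 3 and all of step 4 and distance of each of steel_cup, white_dish from where it was at the start of the episode below 0.03 m and angle between each of steel_cup, white_dish's own z axis and vertical below 0.1 rad); the robot touches nothing.
It fails at once if the open steel cup is pushed more than 30 mm or tipped (distance of steel_cup from where it was at the start of the episode above 0.03 m or angle between steel_cup's own z axis and vertical above 0.3 rad).
It fails at once if the small white dish is pushed more than 30 mm or tipped (distance of white_dish from where it was at the start of the episode above 0.03 m or angle between white_dish's own z axis and vertical above 0.3 rad).
It fails at once if a container is dropped (falls free by more than about 20 mm) ((contact force between the fingers and small_jar below 0.01 N and linear speed of small_jar above 0.6 m/s) or (contact force between the fingers and square_canister below 0.01 N and linear speed of square_canister above 0.6 m/s) or (contact force between the fingers and large_jar below 0.01 N and linear speed of large_jar above 0.6 m/s) or (contact force between the fingers and sauce_bottle below 0.01 N and linear speed of sauce_bottle above 0.6 m/s)).
It also fails if it takes over 106 s, if anything falls off the work surface, if the arm or the gripper's body presses on something with over 40 N, if the wrist force passes 120 N, or if a joint passes its speed limit or range.

## Working session

There is one attempt and no reset: what is moved stays moved. The work goes in short steps, Python scripts to look and compute and a tool call to move; the robot and the scene stay as the last step left them, time stands still between calls to the robot, and variables do not carry over. Pictures are saved under pics/ and viewed, and the job is handed in when it is done.

Besides the shell and the picture viewer there is one more tool, called as name([rows], argument=value, ...), one row to a line, values as JSON. jog_arm: Moves the arm, as the interface text tells. Its arguments: {"type":"object","properties":{"series":{"type":"array"},"force":{"type":"number"}},"required":["series"]}

```bash
mkdir -p pics; ls; python3 - <<'E'
from rig import r
import cv2,numpy as np
print(r.sense()); print(r.hold_point_z)
for n in ["scene","top","wrist"]:
    print(n,r.get_calibration(n))
for n in ["scene","top"]:
    p,d=r.grab_frame(n); cv2.imwrite(f"pics/{n}0.png",p[:,:,::-1]); np.savez(f"{n}0.npz",p=p,d=d)
E
```

```text
pics
{'clock': 0.0, 'qpos': array([ 1.14863350e+00,  3.53651925e-01,  1.63417464e+00, -3.42718309e-05,
        1.15523646e+00, -2.41293520e-03]), 'qvel': array([ 0.0007564 , -0.00034238, -0.00020832,  0.00010749,  0.00075645,
       -0.00104528]), 'joint_efforts': array([-2.14212392e-03, -6.05252767e+01, -3.42063081e+01, -2.83695035e-04,
        9.31151386e-03, -1.31033352e-05]), 'eef_pos': array([254.51449798, 570.26858039, 230.54201671]), 'tcp_rot': array([-3.12269811,  1.56932562, -1.97163782]), 'contact_force': array([-0.54796297, -0.09030138, -0.64451864]), 'wrist_torque': array([ 0.0016281 ,  0.03408961, -0.01541236]), 'opening': 0.9968924283570163}
18.700000000000003
scene {'mtx': array([[415.35037563,   0.        , 321.3725184 ],
       [  0.        , 415.35037563, 198.9821248 ],
       [  0.        ,   0.        ,   1.        ]]), 'position': array([1213.86202808,  407.75871544,  617.96598668]), 'rotation': array([-2.17503701, -0.00569448,  2.00609054])}
top {'mtx': array([[391.4735005 ,   0.        , 320.27945828],
       [  0.        , 391.4735005 , 198.33270627],
       [  0.        ,   0.        ,   1.        ]]), 'position': array([ 365.50649172,   40.27163714, 1039.08620662]), 'rotation': array([-3.02542395,  0.01176887, -1.58411279])}
wrist {'mtx': array([[309.70691629,   0.        , 319.94809823],
       [  0.        , 309.70691629, 204.10796867],
       [  0.        ,   0.        ,   1.        ]]), 'mount': array([[ 5.52038888e-04, -3.07753761e-01,  9.51465878e-01,
        -1.42089806e+02],
       [-1.89479982e-05, -9.51466026e-01, -3.07753798e-01,
         7.89903320e+01],
       [ 9.99999847e-01,  1.51863691e-04, -5.31077564e-04,
         7.06539583e-01],
       [ 0.00000000e+00,  0.00000000e+00,  0.00000000e+00,
         1.00000000e+00]])}
```

View pics/top0.png

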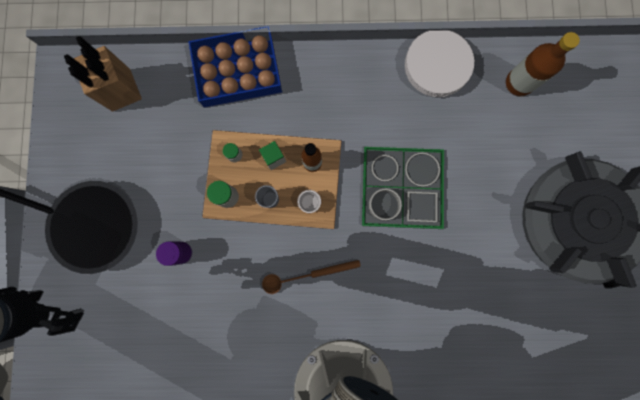

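View pics/scene0.png

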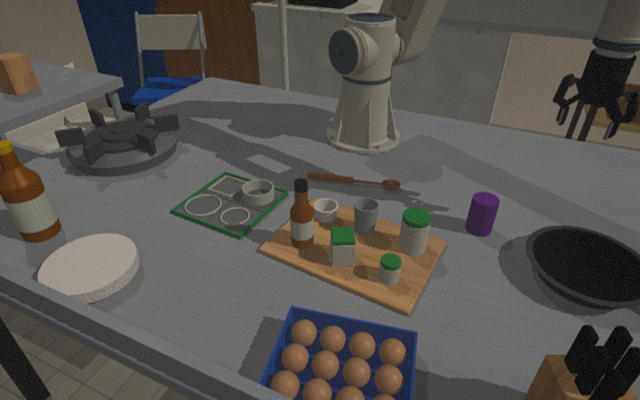

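The top view shows the board on the left:
- small jar (231,151)
- canister (273,154)
- bottle (311,155)
- large jar (219,193)
- cup (266,196)
- dish (309,201)

The tray is on the right:
- small well (386,167)
- large well (423,169)
- collar (385,204)
- square well (423,207)

The purple look-alike is at (173,253). Next I'll measure these.

```bash
cat > h.py <<'E'
import numpy as np,cv2
from scipy.spatial.transform import Rotation as R
def cam(c): return R.from_euler('xyz',c['rotation']).as_matrix(),np.array(c['position']),np.array(c['mtx'])
def cast(c,uv,z):
    Rm,p,K=cam(c); uv=np.atleast_2d(uv).astype(float)
    d=np.c_[(uv-K[:2,2])/[K[0,0],K[1,1]],np.ones(len(uv))]@Rm.T
    return p+d*((z-p[2])/d[:,2])[:,None]
def cloud(c,d):
    Rm,p,K=cam(c); v,u=np.mgrid[:d.shape[0],:d.shape[1]]
    P=np.dstack([(u-K[0,2])/K[0,0]*d,(v-K[1,2])/K[1,1]*d,d])
    return P@Rm.T+p
E
python3 - <<'E'
from h import *
from rig import r
c=r.get_calibration('top'); f=np.load('top0.npz'); p,d=f['p'],f['d']
P=cloud(c,d)
def at(u,v): return P[v,u].round(0)
for n,(u,v) in dict(table=(250,260),board=(250,170),small=(231,151),sq=(272,153),bot=(311,150),large=(219,192),cup=(266,196),dish=(309,201),w1=(386,167),w2=(423,169),w3=(385,204),w4=(423,207)).items(): print(n,at(u,v))
hsv=cv2.cvtColor(p,cv2.COLOR_RGB2HSV)
m=cv2.inRange(hsv,(50,110,40),(75,255,255))
n,l,s,ce=cv2.connectedComponentsWithStats(m)
for i in range(1,n):
    if s[i,4]>40: print(i,s[i],ce[i].round(1),P[...,2][l==i].mean())
big=cv2.resize(p[120:240,195:455,::-1],None,fx=3,fy=3,interpolation=cv2.INTER_CUBIC); cv2.imwrite('pics/topz.png',big)
E
```

```text
table [326. 238.  -1.]
board [565. 238.  11.]
small [604. 276.  64.]
sq [593. 169.  83.]
bot [577.  69. 173.]
large [494. 295. 104.]
cup [493. 193.  19.]
dish [478.  80.  20.]
w1 [ 567. -126.    9.]
w2 [ 560. -224.   10.]
w3 [ 468. -120.   10.]
w4 [ 459. -220.    8.]
1 [223 143  15  15 174] [230.1 150.4] 62.33187617015135
2 [259 142  24  23 326] [270.8 152.8] 80.28641681951265
3 [362 147  82  82 789] [405.2 187.3] 13.058069099998313
4 [207 181  24  23 427] [218.6 192.1] 106.94094546510954
```

View pics/topz.png

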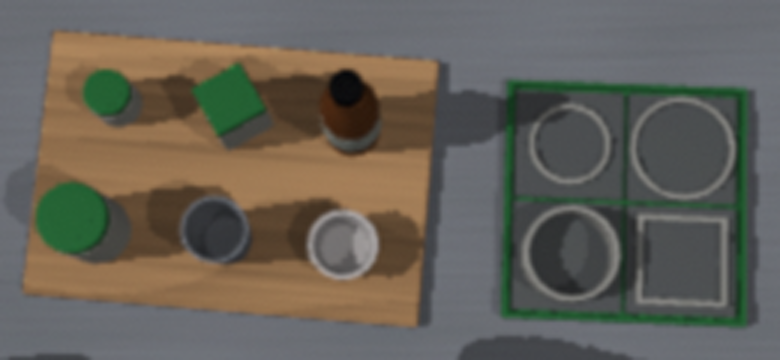

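```bash
python3 - <<'E'
from h import *
from rig import r
for cn in ['top','scene']:
    c=r.get_calibration(cn); f=np.load(cn+'0.npz'); p,d=f['p'],f['d']
    P=cloud(c,d); hsv=cv2.cvtColor(p,cv2.COLOR_RGB2HSV)
    m=cv2.inRange(hsv,(45,100,30),(80,255,255))
    for n,z,xy,dia in [('small',62,(600,276),42),('sq',80,(590,172),48),('large',100,(494,295),60)]:
        near=np.hypot(P[...,0]-xy[0],P[...,1]-xy[1])<50
        mm=(m>0)&near&(P[...,2]>z-4)&(P[...,2]<z+9)
        v,u=np.nonzero(mm); Q=cast(c,np.c_[u,v],z)
        ctr,rad=cv2.minEnclosingCircle(Q[:,:2].astype(np.float32)); rect=cv2.minAreaRect(Q[:,:2].astype(np.float32))
        print(cn,n,len(u),Q.mean(0).round(1),'circ',np.round(ctr,1),round(2*rad,1),'rect',rect,'zmed',np.median(P[mm][:,2]).round(1))
    mm=(P[...,2]>160)&(np.hypot(P[...,0]-575,P[...,1]-70)<50)
    v,u=np.nonzero(mm); print(cn,'cap',len(u),cast(c,np.c_[u,v],170).mean(0),np.median(P[mm],0))
    # cup, dish
    for n,z,xy in [('cup',87,(490,190)),('dish',47,(480,80))]:
        mm=(abs(P[...,2]-z)<12)&(np.hypot(P[...,0]-xy[0],P[...,1]-xy[1])<50)
        v,u=np.nonzero(mm); Q=cast(c,np.c_[u,v],z); ctr,rad=cv2.minEnclosingCircle(Q[:,:2].astype(np.float32)); print(cn,n,len(u),np.round(ctr,1),2*rad,P[mm][:,2].max())
    # wells: bright rim
    S=hsv[...,1];V=hsv[...,2]
    for n,z,xy,D in [('small',13,(567,-126),68),('large',13,(560,-224),88),('collar',38,(468,-120),78),('square',13,(459,-220),74)]:
        Qall=cast(c,np.c_[np.tile(np.arange(640),400),np.repeat(np.arange(400),640)],z).reshape(400,640,3)
        reg=np.hypot(Qall[...,0]-xy[0],Qall[...,1]-xy[1])<48+ (10 if n in('square',) else 4)
        thr=np.percentile(V[reg],82 if cn=='top' else 85)
        mm=reg&(V>thr)&(S<60)
        Q=Qall[mm][:,:2].astype(np.float32)
        ctr,rad=cv2.minEnclosingCircle(Q); rect=cv2.minAreaRect(Q)
        print(cn,n,len(Q),Q.mean(0).round(1),'circ',np.round(ctr,1),2*rad,'rect',rect)
    # tray green
    mt=(m>0)&(np.abs(P[...,2]-12)<9)&(P[...,1]<-50)
    v,u=np.nonzero(mt); print('tray',cv2.minAreaRect(cast(c,np.c_[u,v],12)[:,:2].astype(np.float32)))
    mb=cv2.inRange(hsv,(8,70,70),(22,255,255))>0
    mb&=(abs(P[...,2]-12)<8)&(np.hypot(P[...,0]-540,P[...,1]-180)<250)&(P[...,0]>400)
    v,u=np.nonzero(mb); print('board',np.median(P[mb][:,2]),cv2.minAreaRect(cast(c,np.c_[u,v],12)[:,:2].astype(np.float32)))
E
```

```text
top small 179 [606.8 279.3  62. ] circ [607.  278.8] 39.5 rect ((607.4452514648438, 279.4323425292969), (36.86316680908203, 35.90626525878906), 0.6531367897987366) zmed 62.2
top sq 332 [594.5 172.2  80. ] circ [594.7 172.9] 61.6 rect ((594.4776611328125, 172.106201171875), (46.4607048034668, 46.68416213989258), 28.31926155090332) zmed 80.4
top large 435 [494.3 296.7 100. ] circ [494.3 296.8] 58.4 rect ((494.43353271484375, 296.7372741699219), (56.46821212768555, 53.87276077270508), 89.16665649414062) zmed 100.3
top cap 118 [580.7156302   70.73811684 170.        ] [579.95286613  70.86362661 171.52586427]
top cup 120 [484.1 182.2] 55.87616729736328 91.63019131171734
top dish 152 [474.6  79.1] 58.89234924316406 51.93993392853565
top small 202 [ 560.6 -125.7] circ [ 563.9 -130.2] 93.67781829833984 rect ((567.225341796875, -128.82632446289062), (69.9198989868164, 91.0927963256836), 24.4467830657959)
top large 212 [ 559.2 -220.4] circ [ 560.4 -220.3] 93.32820892333984 rect ((560.0777587890625, -220.2279815673828), (89.47029113769531, 92.04137420654297), 43.6607780456543)
top collar 230 [ 4
[... 1571 characters left out ...]
2 rect ((564.2398681640625, -218.54937744140625), (87.03208923339844, 90.2037124633789), 25.37836265563965)
scene collar 84 [ 473.3 -122. ] circ [ 470.  -111.3] 85.9278793334961 rect ((471.80010986328125, -111.23764038085938), (70.83189392089844, 84.55838012695312), 2.4796671867370605)
scene square 111 [ 458.8 -212. ] circ [ 458.3 -219. ] 113.48595428466797 rect ((462.2615966796875, -213.04693603515625), (96.50836944580078, 107.99645233154297), 55.17770004272461)
tray ((522.806884765625, -163.42620849609375), (217.313232421875, 215.79983520507812), 87.04932403564453)
board 11.208233512459856 ((549.7233276367188, 179.76942443847656), (348.9246826171875, 243.26858520507812), 84.48234558105469)
```

The two fixed views differ by a steady 7–10 mm in x, so I'll use the wrist camera, which is tied to the arm, to settle it.

```bash
cat >> h.py <<'E'
def plan(r,xyz,jawdeg,n=None):
    """prints total tool-frame turn (deg) and shift (cm) from present pose to tool straight down at xyz, jaws along jawdeg (mod 180)"""
    s=r.sense(); T=R.from_euler('xyz',s['tcp_rot']).as_matrix(); p=np.array(s['eef_pos'])
    best=None
    for k in range(-2,3):
        a=np.radians(jawdeg+180*k); x=np.array([0,0,-1.]); z=np.array([np.cos(a),np.sin(a),0]); y=np.cross(z,x)
        G=np.c_[x,y,z]; w=R.from_matrix(T.T@G).as_rotvec(degrees=True)
        if best is None or np.linalg.norm(w)<np.linalg.norm(best)-1: best=w
    cur=np.degrees(np.arctan2(T[1,2],T[0,2]))
    sh=T.T@(np.array(xyz)-p)/10
    print('t',round(s['clock'],2),'tcp',p.round(1),'jaw',round(cur,1),'q6',round(s['qpos'][5],2),'open',round(s['opening'],2),'F',s['contact_force'].round(1))
    print('turn deg',best.round(1),'shift cm (tool now)',sh.round(2))
    shw=R.from_rotvec(best,degrees=True).as_matrix().T@sh
    print('shift cm (tool after turn)',shw.round(2)); 
def wrist_rays(r,s,uv):
    c=r.get_calibration('wrist'); K=np.array(c['mtx']);M=np.array(c['mount'])
    T=R.from_euler('xyz',s['tcp_rot']).as_matrix();p=np.array(s['eef_pos'])
    q=(np.atleast_2d(uv).astype(float)-K[:2,2])/K[0,0]; th=np.linalg.norm(q,axis=1); k=np.where(th>1e-9,np.sin(th)/np.maximum(th,1e-9),1)
    d=np.c_[q*k[:,None],np.cos(th)]
    return p+T@M[:3,3], d@(T@M[:3,:3]).T
def wcast(r,s,uv,z):
    o,d=wrist_rays(r,s,uv); return o+d*((z-o[2])/d[:,2])[:,None]
E
python3 - <<'E'
from h import *
from rig import r
s=r.sense(); T=R.from_euler('xyz',s['tcp_rot']).as_matrix(); print(T.round(3)); M=np.array(r.get_calibration('wrist')['mount']); print('cam off world',T@M[:3,3],'axis',T@M[:3,2])
plan(r,[500,170,330],-30); plan(r,[500,170,330],0);plan(r,[500,170,330],60)
E
```

```text
[[-0.001 -0.913  0.408]
 [-0.001  0.408  0.913]
 [-1.    -0.    -0.001]]
cam off world [-71.7676657   33.01187572 142.08826061] axis [ 0.28030588 -0.12707109 -0.95146285]
t 0.1 tcp [254.5 570.3 230.6] jaw 65.9 q6 -0.0 open 1.0 F [ 0.4  0.4 -0.3]
turn deg [-84.1  -0.1  -0.1] shift cm (tool now) [ -9.9  -38.73 -26.56]
shift cm (tool after turn) [ -9.94  22.4  -41.27]
t 0.1 tcp [254.5 570.3 230.6] jaw 65.9 q6 -0.0 open 1.0 F [ 0.4  0.4 -0.3]
turn deg [65.9 -0.1  0. ] shift cm (tool now) [ -9.9  -38.73 -26.56]
shift cm (tool after turn) [ -9.94 -40.03  24.55]
t 0.1 tcp [254.5 570.3 230.6] jaw 65.9 q6 -0.0 open 1.0 F [ 0.4  0.4 -0.3]
turn deg [ 5.9 -0.1  0. ] shift cm (tool now) [ -9.9  -38.73 -26.56]
shift cm (tool after turn) [ -9.94 -41.27 -22.4 ]
```

jog_arm([
  [0, 0, 0, -1.6, 0, 0, 1],
  [0, 0, 0, -1.6, -2, -1.4, 1],
  [0, 0, 0, -1.6, -2.5, -1.7, 1],
  [0, 0, 0, -1.6, -2.5, -1.7, 1],
  [0, 0, 0, -1.6, -2.5, -1.7, 1],
  [0, 0, 0, -1.6, -2.5, -1.7, 1],
  [0, 0, 0, -0.4, -2.5, -1.7, 1],
  [0, 0, 0, 0, -2.5, -1.7, 1],
  [0, 0, 0, 0, -2.5, -1.7, 1],
  [0, 0, 0, 0, -2.5, -1.7, 1],
  [0, 0, 0, 0, -2.5, -1.7, 1],
  [0, 0, 0, 0, -2.5, -1.7, 1],
  [0, 0, 0, 0, -2.5, -1.7, 1],
  [0, 0, 0, 0, -2.5, -1.7, 1],
  [0, 0, 0, 0, -2.5, -1.7, 1],
  [0, 0, 0, 0, -2, -1.4, 1],
  [0, 0, 0, 0, -2.2, -1.7, 1],
  [0, 0, 0, 0, 0, 0, 1],
  [0, 0, 0, 0, 0, 0, 1],
])

```text
clock: 2.0
eef_pos: [499.6, 169.8, 330.9]
tcp_rot: [1.955, 1.57, 3.104]
contact_force: [-0.2, -0.2, -0.3]
opening: 1.0
```

```bash
python3 - <<'E'
from h import *
from rig import r
import pickle
s=r.sense(); p,d=r.grab_frame('wrist'); pickle.dump((s,p,d),open('w1.pkl','wb')); cv2.imwrite('pics/w1.png',p[:,:,::-1]); plan(r,[500,170,330],60)
E
```

```text
t 2.05 tcp [499.4 170.3 331. ] jaw 65.9 q6 -0.82 open 1.0 F [-0.6  0.7  0.1]
turn deg [ 5.9 -0.  -0. ] shift cm (tool now) [ 0.1  -0.07 -0.  ]
shift cm (tool after turn) [ 0.1  -0.07  0.  ]
```

View pics/w1.png

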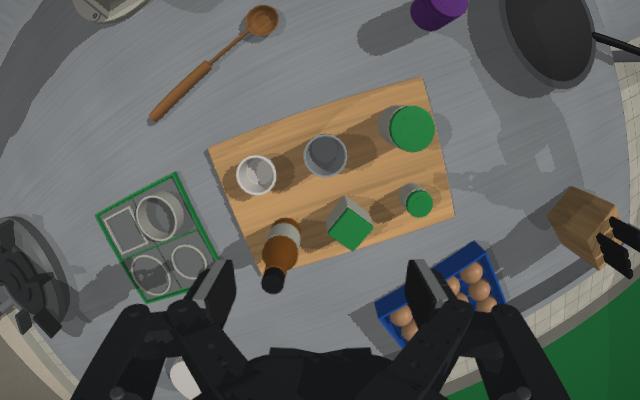

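The wrist view shows everything:
- large lid (411,129)
- canister lid (350,229)
- small lid (419,203)
- cap (273,281)
- cup (325,156)
- dish (256,175)
- wells: square (126,230), collar (159,215), small (189,262), large (151,274)

```bash
python3 - <<'E'
from h import *
from rig import r
import pickle
s,p,d=pickle.load(open('w1.pkl','rb'))
hsv=cv2.cvtColor(p,cv2.COLOR_RGB2HSV)
uv=np.c_[np.tile(np.arange(640),400),np.repeat(np.arange(400),640)]
def plane(z): return wcast(r,s,uv,z).reshape(400,640,3)
m=cv2.inRange(hsv,(45,120,90),(80,255,255)); n,l,st,ce=cv2.connectedComponentsWithStats(m)
for i in range(1,n):
    if st[i,4]>100: print(st[i],ce[i].round(1))
for nme,z,pt in [('small',62,(419,203)),('sq',80,(350,229)),('large',100,(411,129))]:
    mm=l==l[pt[1],pt[0]]; Q=plane(z)[mm][:,:2].astype(np.float32)
    print(nme,mm.sum(),'med V',Q.mean(0).round(1),cv2.minEnclosingCircle(Q),cv2.minAreaRect(Q))
mm=(hsv[...,2]<45)&(np.hypot(*(np.indices((400,640))-np.array([281,273])[:,None,None]))<22); Q=plane(172)[mm][:,:2].astype(np.float32); print('cap',mm.sum(),Q.mean(0),cv2.minEnclosingCircle(Q))
# depth check
for pt in [(419,203),(350,229),(411,129),(273,281)]: print(pt,d[pt[1],pt[0]])
# board corners, well ring ellipses by hand zoom
cv2.imwrite('pics/w1t.png',cv2.resize(p[165:310,90:230,::-1],None,fx=4,fy=4,interpolation=cv2.INTER_CUBIC))
mb=cv2.inRange(hsv,(45,100,40),(80,255,255))>0; mb[:,250:]=0; mb[:160]=0; 
k,ll,ss,cc=cv2.connectedComponentsWithStats(mb.astype(np.uint8)); i=1+ss[1:,4].argmax(); 
Q=plane(12)[ll==i][:,:2].astype(np.float32); print('tray',cv2.minAreaRect(Q))
E
```

```text
[ 391  106   44   46 1548] [412.3 128.4]
[  95  172  124   91 1018] [159.9 215.9]
[407 191  26  26 508] [419.7 203.7]
[ 328  209   45   42 1006] [350.4 229.5]
[137 288  51  16 113] [155.6 295.9]
[ 543  305   66   74 2210] [579.4 342.4]
[446 381  42  19 448] [470.2 392.9]
small 508 med V [607.1 279.9] ((606.9917602539062, 280.0379333496094), 19.77507972717285) ((607.4964599609375, 280.06231689453125), (37.67741012573242, 37.126380920410156), 23.379364013671875)
sq 1006 med V [594.3 173.8] ((594.9944458007812, 173.35458374023438), 31.050331115722656) ((594.6858520507812, 173.77828979492188), (45.12017059326172, 46.88472366333008), 29.030479431152344)
large 1548 med V [494.8 297. ] ((495.0231628417969, 297.41864013671875), 28.67170524597168) ((495.0273132324219, 297.48333740234375), (56.25751876831055, 55.852027893066406), 56.05246353149414)
cap 460 [577.6786   76.00822] ((576.990234375, 75.30900573730469), 17.827186584472656)
(419, 203) 433.20987
(350, 229) 425.19547
(411, 129) 362.47098
(273, 281) 345.9642
tray ((514.5441284179688, -164.92669677734375), (218.5031280517578, 211.8612518310547), 86.91331481933594)
```

View pics/w1t.png

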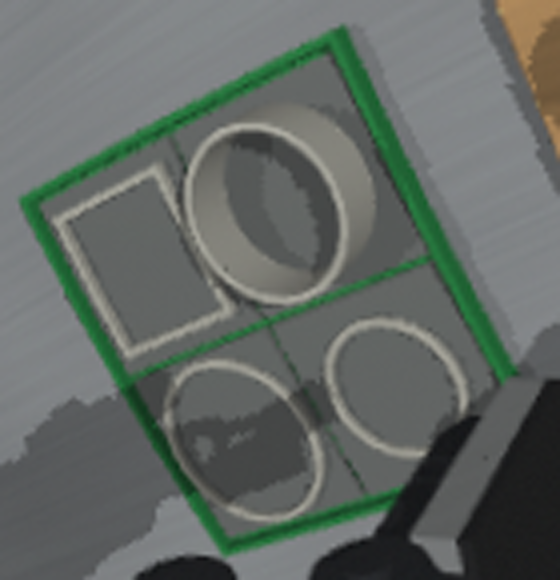

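The wrist measurement agrees with the top camera: small jar (607,280), canister (594.5,173.5) turned 28.7°, large jar (495,297), cap (578,73), tray centre (513.5,-167) turned -3°. The scene camera is the odd one out.

```bash
python3 - <<'E'
from h import *
from rig import r
plan(r,[607,280,150],20)
E
```

```text
t 2.05 tcp [499.4 170.3 331. ] jaw 65.9 q6 -0.82 open 1.0 F [-0.6  0.7  0.1]
turn deg [45.9 -0.  -0. ] shift cm (tool now) [18.1  -5.36 14.41]
shift cm (tool after turn) [18.1   6.63 13.87]
```

jog_arm([
  [6, 0, 0, 0, 0, 0, 1],
  [8, 0, 0, 0, 0, 0, 1],
  [8, 0, 0, 0, 0, 0, 1],
  [8, 0, 0, 0, 0, 0, 1],
  [8, 0, 0, 0, 0, 0, 1],
  [7.9, 0, 0, 0, 0, 0, 0.9],
  [0, 0, 0, 1, 0.83, 1.73, 0.9],
  [0, 0, 0, 2, 0.83, 1.73, 0.9],
  [0, 0, 0, 2.5, 0.83, 1.73, 0.9],
  [0, 0, 0, 2.5, 0.83, 1.73, 0.9],
  [0, 0, 0, 2.5, 0.83, 1.73, 0.9],
  [0, 0, 0, 2.5, 0.83, 1.73, 0.9],
  [0, 0, 0, 2.5, 0.83, 1.73, 0.9],
  [0, 0, 0, 2.6, 0.83, 1.76, 0.9],
  [0, 0, 0, 0, 0, 0, 0.9],
  [0, 0, 0, 0, 0, 0, 0.9],
])

```text
clock: 3.65
eef_pos: [606.2, 280.7, 149.8]
tcp_rot: [-3.062, 1.569, -2.71]
contact_force: [0.1, -0.2, 0.1]
opening: 0.899
```

```bash
cat > snap.py <<'E'
import sys,pickle
from h import *
from rig import r
n=sys.argv[1]
s=r.sense(); p,d=r.grab_frame('wrist'); pickle.dump((s,p,d),open(n+'.pkl','wb')); cv2.imwrite(f'pics/{n}.png',p[:,:,::-1])
a=[float(x) for x in sys.argv[2:6]]; plan(r,a[:3],a[3])
E
cat > lids.py <<'E'
import sys,pickle
from h import *
from rig import r
s,p,d=pickle.load(open(sys.argv[1]+'.pkl','rb')); z=float(sys.argv[2])
hsv=cv2.cvtColor(p,cv2.COLOR_RGB2HSV); m=cv2.inRange(hsv,(45,120,60),(80,255,255)); n,l,st,ce=cv2.connectedComponentsWithStats(m)
for i in range(1,n):
    if st[i,4]>150:
        v,u=np.nonzero(l==i); Q=wcast(r,s,np.c_[u,v],z)[:,:2].astype(np.float32); c,rad=cv2.minEnclosingCircle(Q)
        print('px',ce[i].round(0),'area',st[i,4],'at z',z,'mean',Q.mean(0).round(1),'circ',np.round(c,1),round(2*rad,1),'rect',np.round(cv2.minAreaRect(Q)[1],1),round(cv2.minAreaRect(Q)[2],1))
E
python3 snap.py w2 607 280 28 20; python3 lids.py w2 62
```

```text
t 3.7 tcp [606.7 280.5 150.9] jaw 20.1 q6 0.08 open 0.9 F [-0.3 -0.3  0.5]
turn deg [ 0.1 -0.   0. ] shift cm (tool now) [12.29 -0.06  0.02]
shift cm (tool after turn) [12.29 -0.06  0.02]
px [180. 149.] area 5130 at z 62.0 mean [482.8 289.5] circ [481.8 288.9] 73.0 rect [72.2 68.1] 15.1
px [323. 209.] area 1924 at z 62.0 mean [608.2 282.3] circ [608.4 282.2] 41.2 rect [38.  40.7] 20.2
px [606. 334.] area 9621 at z 62.0 mean [1133.   227.2] circ [1352.2  229.7] 835.4 rect [219.2 835.4] 62.5
px [269. 316.] area 2307 at z 62.0 mean [597.7 163.7] circ [597.6 162.4] 74.0 rect [51.7 56.1] 29.4
px [187. 381.] area 312 at z 62.0 mean [530.6  15.4] circ [530.3   1.8] 65.4 rect [60.  48.1] 58.3
```

View pics/w2.png

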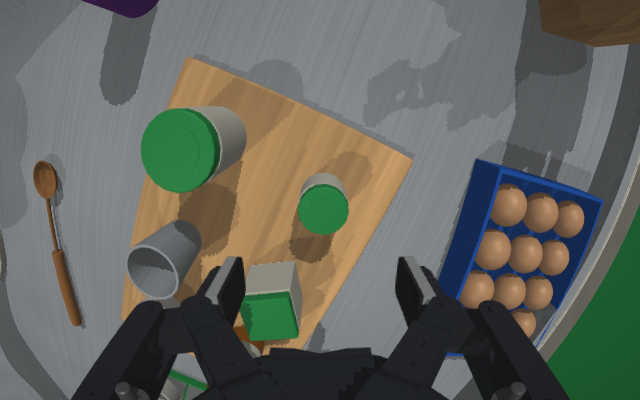

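The small lid at (323,209) is centred between the fingers. Now I'll descend and grip.

jog_arm([
  [0, 0, 0, 1.5, 0.05, 0.1, 0.9],
  [0, 0, 0, 2, 0, 0, 0.9],
  [0, 0, 0, 2, 0, 0, 0.9],
  [0, 0, 0, 2, 0, 0, 0.9],
  [0, 0, 0, 2, 0, 0, 0.9],
  [0, 0, 0, 1.6, 0, 0, 0.9],
  [0, 0, 0, 1.1, 0, 0, 0.9],
  [0, 0, 0, 0, 0, 0, 0.9],
  [0, 0, 0, 0, 0, 0, 0],
  [0, 0, 0, 0, 0, 0, 0],
  [0, 0, 0, 0, 0, 0, 0],
  [0, 0, 0, 0, 0, 0, 0],
  [0, 0, 0, 0, 0, 0, 0],
  [0, 0, 0, 0, 0, 0, 0],
  [0, 0, 0, 0, 0, 0, 0],
], force=40)

```text
clock: 5.2
eef_pos: [608.8, 281.2, 29.6]
tcp_rot: [0.054, 1.569, 0.404]
contact_force: [-1.3, -1.1, 6.1]
opening: 0.478
```

jog_arm([
  [0, 0, 0, 0, 0, 0, 0],
  [0, 0, 0, -0.5, 0, 0, 0],
  [0, 0, 0, -1, 0, 0, 0],
  [0, 0, 0, -1.5, 0, 0, 0],
  [0, 0, 0, -2, 0, 0, 0],
  [0, 0, 0, -2, 0, 0, 0],
])

```text
clock: 5.8
eef_pos: [608.1, 280.9, 100.0]
tcp_rot: [0.077, 1.57, 0.427]
contact_force: [0.5, 0.5, -2.1]
opening: 0.473
```

```bash
python3 snap.py w3 566 -121 220 20; python3 lids.py w3 120|head -4
```

```text
t 5.85 tcp [610.  281.7 103.7] jaw 20.0 q6 0.08 open 0.47 F [1.7 0.6 1.1]
turn deg [ 0.   0.3 -0. ] shift cm (tool now) [-11.74 -36.32 -17.88]
shift cm (tool after turn) [-11.63 -36.34 -17.91]
px [140. 163.] area 7714 at z 120.0 mean [511.5 308.9] circ [510.1 308. ] 53.7 rect [52.8 49.3] 14.2
px [607. 348.] area 7546 at z 120.0 mean [897.8 273.7] circ [1007.3  277.6] 417.8 rect [128.4 417.8] 63.4
px [320. 293.] area 6022 at z 120.0 mean [610.1 276.5] circ [610.6 275.3] 49.1 rect [43.6 48.7] 24.1
px [277. 339.] area 199 at z 120.0 mean [599.1 240.8] circ [599.3 241. ] 13.6 rect [ 6.3 12.7] 25.3
```

View pics/w3.png

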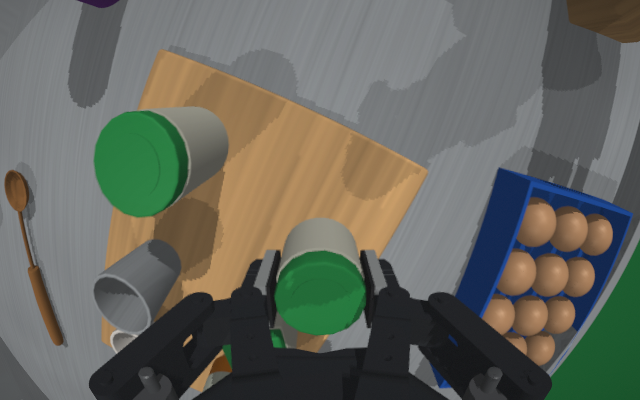

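The jar is held. Lift above the bottle and carry it to the small well.

jog_arm([
  [0, 0, 0, -2.5, 0, 0, 0],
  [0, 0, 0, -3, 0, 0, 0],
  [0, 0, 0, -3, 0, 0, 0],
  [0, 0, 0, -3.2, 0, 0, 0],
  [0, 0, 0, 0, -1.3, -0.6, 0],
  [0, 0, 0, 0, -2.5, -1.2, 0],
  [0, 0, 0, 0, -3, -1.5, 0],
  [0, 0, 0, 0, -3, -1.5, 0],
  [0, 0, 0, 0, -3, -1.5, 0],
  [0, 0, 0, 0, -3, -1.5, 0],
  [0, 0, 0, 0, -3, -1.5, 0],
  [0, 0, 0, 0, -3, -1.5, 0],
  [0, 0, 0, 0, -3, -1.5, 0],
  [0, 0, 0, 0, -3, -1.5, 0],
  [0, 0, 0, 0, -3, -1.5, 0],
  [0, 0, 0, 0, -2.5, -1.1, 0],
  [0, 0, 0, 0, -2, -1, 0],
  [0, 0, 0, 0, 0, 0, 0],
  [0, 0, 0, 0, 0, 0, 0],
])

```text
clock: 7.75
eef_pos: [565.0, -110.7, 215.0]
tcp_rot: [2.193, 1.57, 2.542]
contact_force: [0.5, 0.6, -0.8]
opening: 0.476
```

```bash
python3 snap.py w4 566 -121 60 20
```

```text
t 7.8 tcp [ 565.2 -110.1  215. ] jaw 20.0 q6 -0.54 open 0.47 F [-0.2 -0.3 -2. ]
turn deg [ 0. -0. -0.] shift cm (tool now) [15.5  -1.06 -0.29]
shift cm (tool after turn) [15.5  -1.05 -0.29]
```

View pics/w4.png

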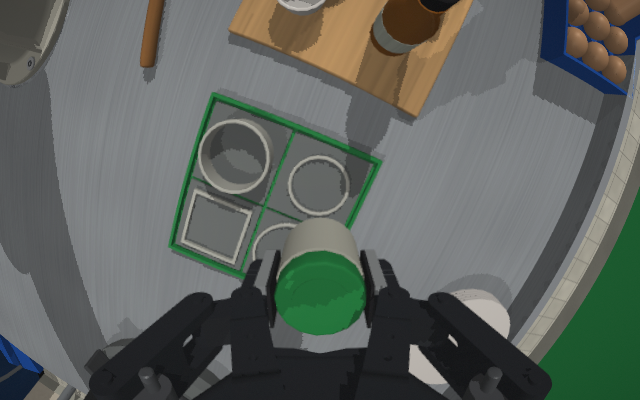

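The small well ring shows at about (318,185), the collar at (234,156) and the square well at (217,227). I'll refit the well centres from this close view.

```bash
python3 - <<'E'
from h import *
from rig import r
import pickle
s,p,d=pickle.load(open('w4.pkl','rb')); hsv=cv2.cvtColor(p,cv2.COLOR_RGB2HSV)
m=((hsv[...,1]<45)&(hsv[...,2]>150)).astype(np.uint8)
n,l,st,ce=cv2.connectedComponentsWithStats(m)
for i in range(1,n):
    if st[i,4]>100 and 100<ce[i][0]<400 and 80<ce[i][1]<290:
        v,u=np.nonzero(l==i)
        for z in (14,38):
            Q=wcast(r,s,np.c_[u,v],z)[:,:2].astype(np.float32); c,rd=cv2.minEnclosingCircle(Q); print(ce[i].round(0),st[i,4],z,np.round(c,1),round(2*rd,1),cv2.minAreaRect(Q))
cv2.imwrite('pics/w4m.png',m*255)
# heights from depth
c=r.get_calibration('wrist');K=c['mtx'];M=np.array(c['mount']);T=R.from_euler('xyz',s['tcp_rot']).as_matrix()
def pt(u,v):
    o,dr=wrist_rays(r,s,(u,v)); ax=T@M[:3,2]; return (o+dr[0]*d[v,u]/(dr[0]@ax)).round(1)
for q in [(318,185),(310,190),(217,227),(235,150),(130,200),(327,230)]: print(q,pt(*q))
mt=cv2.inRange(hsv,(45,100,40),(80,255,255)); mt[:, 385:]=0; mt[230:,260:]=0
v,u=np.nonzero(mt); Q=wcast(r,s,np.c_[u,v],14)[:,:2].astype(np.float32); print(cv2.minAreaRect(Q))
E
```

```text
[234. 157.] 489 14 [ 462.1 -121.2] 86.7 ((461.7971496582031, -120.92825317382812), (84.46407318115234, 85.70992279052734), 2.798171043395996)
[234. 157.] 489 38 [ 467.4 -115.2] 80.6 ((467.1565246582031, -114.97926330566406), (78.55552673339844, 79.71420288085938), 2.7980825901031494)
[314. 185.] 319 14 [ 566.5 -120.1] 69.9 ((564.6974487304688, -121.14387512207031), (65.5748291015625, 69.33348083496094), 31.725534439086914)
[314. 185.] 319 38 [ 564.5 -114.2] 65.0 ((562.858642578125, -115.17977905273438), (60.98765563964844, 64.48338317871094), 31.725534439086914)
[213. 229.] 444 14 [ 461.7 -214.5] 106.7 ((461.8348693847656, -214.70477294921875), (77.09671020507812, 77.24115753173828), 86.89884948730469)
[213. 229.] 444 38 [ 467. -202.] 99.3 ((467.19171142578125, -202.19580078125), (71.7035140991211, 71.83784484863281), 86.89884185791016)
[269. 235.] 123 14 [ 538.9 -206.7] 72.6 ((530.9904174804688, -202.3161163330078), (72.6048583984375, 19.193439483642578), 60.92448043823242)
[269. 235.] 123 38 [ 538.9 -194.8] 67.5 ((531.509521484375, -190.67376708984375), (67.5258560180664, 17.85076904296875), 60.924461364746094)
(318, 185) [ 566.5 -121.     7.7]
(310, 190) [ 559.8 -130.     7.5]
(217, 227) [ 464.6 -215.4    7.7]
(235, 150) [ 461.7 -113.5    9.4]
(130, 200) [ 3.281e+02 -2.289e+02 -1.000e-01]
(327, 230) [561.8 -90.6 215.2]
((514.3656005859375, -167.10557556152344), (211.4849090576172, 210.34107971191406), 86.9391860961914)
```

View pics/w4m.png

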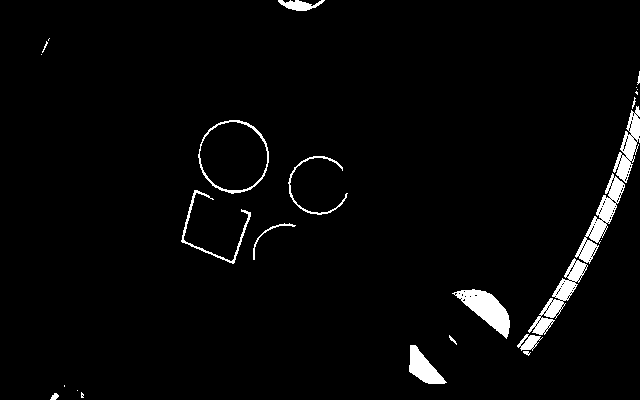

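Well centres: small (566.5,-120.5), collar (467,-115.3), square (461.5,-215), large (561,-220). The floors are at z≈8.

jog_arm([
  [0, 0, 0, 1, -0.6, -0.13, 0],
  [0, 0, 0, 2, -0.42, -0.1, 0],
  [0, 0, 0, 2.5, 0, 0, 0],
  [0, 0, 0, 2.5, 0, 0, 0],
  [0, 0, 0, 2.5, 0, 0, 0],
  [0, 0, 0, 2.5, 0, 0, 0],
  [0, 0, 0, 2, 0, 0, 0],
  [0, 0, 0, 1.5, 0, 0, 0],
  [0, 0, 0, 1, 0, 0, 0],
  [0, 0, 0, 0.5, 0, 0, 0],
  [0, 0, 0, 0, 0, 0, 0],
  [0, 0, 0, 0, 0, 0, 0],
  [0, 0, 0, 0, 0, 0, 0],
])

```text
clock: 9.1
eef_pos: [567.5, -120.9, 36.1]
tcp_rot: [-0.578, 1.569, -0.228]
contact_force: [-0.4, 0.1, -1.8]
opening: 0.474
```

```bash
python3 snap.py w5 566.5 -120.5 25.5 20
```

```text
t 9.15 tcp [ 567.5 -120.9   36.1] jaw 20.0 q6 -0.56 open 0.47 F [-0.4 -0.4 -2.2]
turn deg [0.  0.1 0. ] shift cm (tool now) [ 1.06  0.07 -0.08]
shift cm (tool after turn) [ 1.06  0.07 -0.08]
```

View pics/w5.png

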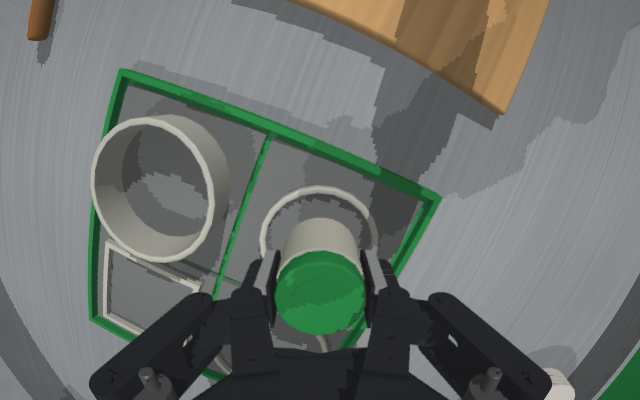

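The jar sits centred over the ring. I'll lower it slowly until it touches.

jog_arm([
  [0, 0, 0, 0.4, 0, 0, 0],
  [0, 0, 0, 0.3, 0, 0, 0],
  [0, 0, 0, 0.2, 0, 0, 0],
  [0, 0, 0, 0.1, 0, 0, 0],
  [0, 0, 0, 0, 0, 0, 0],
  [0, 0, 0, 0, 0, 0, 0],
])

```text
clock: 9.75
eef_pos: [566.7, -120.8, 25.6]
tcp_rot: [2.68, 1.57, 3.03]
contact_force: [-3.3, -0.3, 4.7]
opening: 0.474
```

jog_arm([
  [0, 0, 0, 0, 0, 0, 0.6],
  [0, 0, 0, 0, 0, 0, 0.75],
  [0, 0, 0, 0, 0, 0, 0.85],
  [0, 0, 0, 0, 0, 0, 0.85],
  [0, 0, 0, 0, 0, 0, 0.85],
  [0, 0, 0, -0.5, 0, 0, 0.85],
  [0, 0, 0, -1.5, 0, 0, 0.85],
  [0, 0, 0, -2.5, 0, 0, 0.85],
  [0, 0, 0, -3, 0, 0, 0.85],
  [0, 0, 0, -3, 0, 0, 0.85],
  [0, 0, 0, -3, 0, 0, 0.85],
  [0, 0, 0, -3, 0, 0, 0.85],
  [0, 0, 0, -3, 0, 0, 1],
  [0, 0, 0, 0, 0, 0, 1],
])

```text
clock: 11.15
eef_pos: [569.3, -121.3, 226.1]
tcp_rot: [-0.562, 1.562, -0.212]
contact_force: [0.4, -0.6, 0.0]
opening: 1.002
```

```bash
python3 snap.py w6 594.5 173.7 220 28.7; python3 lids.py w6 58; python3 - <<'E'
from h import *
from rig import r
plan(r,[594.5,173.7,220],118.7)
E
```

```text
t 11.2 tcp [ 568.2 -121.1  223.7] jaw 20.0 q6 -0.56 open 1.0 F [0.4 0.2 0.9]
turn deg [-8.7  0.2  0.2] shift cm (tool now) [ 0.35 26.79 12.57]
shift cm (tool after turn) [ 0.37 24.59 16.46]
px [271. 185.] area 3985 at z 58.0 mean [ 521.8 -143.3] circ [ 517.6 -152. ] 258.1 rect [184.4 183.8] 86.9
px [316. 182.] area 1125 at z 58.0 mean [ 566.7 -120.2] circ [ 567.  -120.4] 40.5 rect [38.4 39.4] 19.9
px [605. 323.] area 11530 at z 58.0 mean [1269.8 -202.1] circ [1610.2 -207.4] 1258.4 rect [ 310.9 1258.4] 62.1
t 11.2 tcp [ 568.2 -121.1  223.7] jaw 20.0 q6 -0.56 open 1.0 F [0.4 0.2 0.9]
turn deg [81.3  0.3 -0. ] shift cm (tool now) [ 0.35 26.79 12.57]
shift cm (tool after turn) [  0.37  16.46 -24.59]
```

View pics/w6.png

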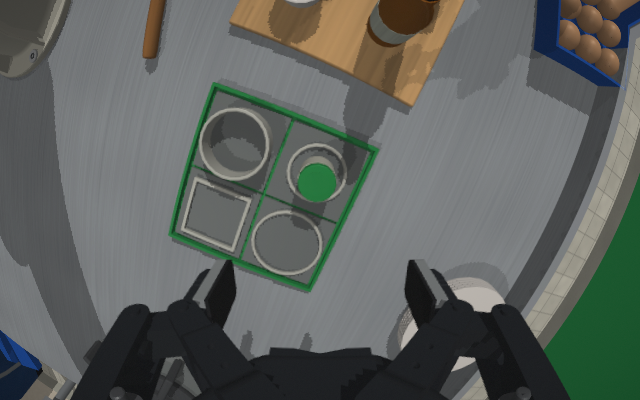

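The small jar is at (566.7,-120.3), 0.3 mm from the well centre. Next is the canister.

jog_arm([
  [-4.3, 0, 0, 0, 0, 0, 0.95],
  [-4.4, 0, 0, 0, 0, 0, 0.95],
  [0, 0, 0, 0, 1.2, 0.8, 0.95],
  [0, 0, 0, 0, 2.2, 1.5, 0.95],
  [0, 0, 0, 0, 2.4, 1.6, 0.95],
  [0, 0, 0, 0, 2.4, 1.6, 0.95],
  [0, 0, 0, 0, 2.4, 1.6, 0.95],
  [0, 0, 0, 0, 2.4, 1.6, 0.95],
  [0, 0, 0, 0, 2.4, 1.6, 0.95],
  [0, 0, 0, 0, 2.4, 1.6, 0.95],
  [0, 0, 0, 0, 2.4, 1.6, 0.95],
  [0, 0, 0, 0, 2.4, 1.6, 0.95],
  [0, 0, 0, 0, 2, 1.3, 0.95],
  [0, 0, 0, 2, 0, -0.2, 0.95],
  [0, 0, 0, 2.5, 0, 0, 0.95],
  [0, 0, 0, 1, 0, 0, 0.95],
  [0, 0, 0, 0, 0, 0, 0.95],
  [0, 0, 0, 0, 0, 0, 0.95],
])

```text
clock: 13.0
eef_pos: [590.8, 173.1, 165.7]
tcp_rot: [0.41, 1.571, 0.911]
contact_force: [0.5, -0.4, 0.2]
opening: 0.95
```

```bash
python3 snap.py w7 594.5 173.7 46 28.7; python3 lids.py w7 80
```

```text
t 13.05 tcp [591.1 173.  166.2] jaw 28.7 q6 -0.22 open 0.95 F [-0.2  0.8  1.3]
turn deg [0.  0.1 0. ] shift cm (tool now) [12.02 -0.1   0.31]
shift cm (tool after turn) [12.02 -0.1   0.33]
px [285.  18.] area 2843 at z 80.0 mean [497.4 290.8] circ [492.6 299.4] 62.4 rect [62.3 34.6] 25.7
px [326. 211.] area 3315 at z 80.0 mean [595.3 175.2] circ [595.9 174.9] 63.6 rect [45.1 47.3] 28.8
px [605. 335.] area 9878 at z 80.0 mean [1112.7  197.1] circ [1340.8  229.5] 820.9 rect [212.7 820.9] 71.4
px [136. 297.] area 691 at z 80.0 mean [468.9  -2.9] circ [476.1 -45.2] 141.7 rect [141.6  56.5] 59.1
px [193. 379.] area 302 at z 80.0 mean [560.9 -87.3] circ [564.3 -83.6] 44.2 rect [23.9 43.5] 37.4
```

View pics/w7.png

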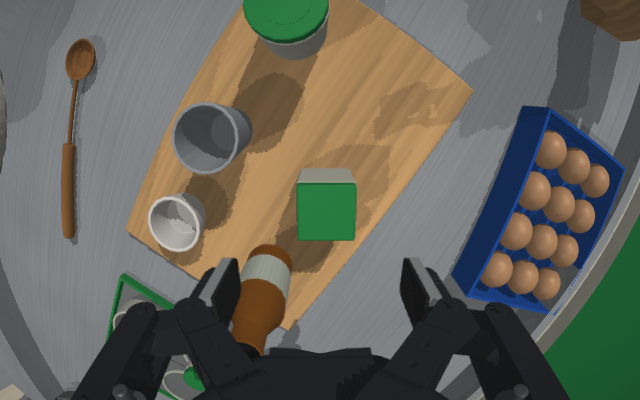

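The canister lid at (326,211) is square to the jaws, and its centre is (595.2,174.9). Descend.

jog_arm([
  [0, 0, 0, 1.5, -0.04, 0.45, 0.95],
  [0, 0, 0, 2, 0, 0, 0.95],
  [0, 0, 0, 2, 0, 0, 0.95],
  [0, 0, 0, 2, 0, 0, 0.95],
  [0, 0, 0, 2, 0, 0, 0.95],
  [0, 0, 0, 1.5, 0, 0, 0.95],
  [0, 0, 0, 1, 0, 0, 0.95],
  [0, 0, 0, 0, 0, 0, 0.95],
  [0, 0, 0, 0, 0, 0, 0],
  [0, 0, 0, 0, 0, 0, 0],
  [0, 0, 0, 0, 0, 0, 0],
  [0, 0, 0, 0, 0, 0, 0],
  [0, 0, 0, 0, 0, 0, 0],
  [0, 0, 0, 0, 0, 0, 0],
  [0, 0, 0, 0, 0, 0, 0],
  [0, 0, 0, 0, 0, 0, 0],
], force=45)

```text
clock: 14.65
eef_pos: [595.5, 174.8, 46.5]
tcp_rot: [-0.235, 1.569, 0.266]
contact_force: [-1.2, -0.5, 6.9]
opening: 0.551
```

```bash
python3 - <<'E'
from h import *
from rig import r
plan(r,[461.5,-215,240],-3);plan(r,[461.5,-215,240],28.7);
E
```

```text
t 14.65 tcp [595.5 174.8  46.5] jaw 28.7 q6 -0.22 open 0.55 F [-1.2 -0.5  6.9]
turn deg [31.7  0.1 -0. ] shift cm (tool now) [-19.39 -27.74 -30.46]
shift cm (tool after turn) [-19.35 -39.63 -11.34]
t 14.65 tcp [595.5 174.8  46.5] jaw 28.7 q6 -0.22 open 0.55 F [-1.2 -0.5  6.9]
turn deg [0.  0.1 0. ] shift cm (tool now) [-19.39 -27.74 -30.46]
shift cm (tool after turn) [-19.35 -27.76 -30.47]
```

jog_arm([
  [0, 0, 0, -0.5, 0, 0, 0],
  [0, 0, 0, -1.5, 0, 0, 0],
  [0, 0, 0, -2.5, 0, 0, 0],
  [0, 0, 0, -3, 0, 0, 0],
  [0, 0, 0, -3, 0, 0, 0],
  [0, 0, 0, -3, 0, 0, 0],
  [0, 0, 0, -3, 0, 0, 0],
  [0, 0, 0, -2, 0, 0, 0],
  [0, 0, 0, -0.8, 0, 0, 0],
  [5, 0, 0, 0, 0, 0, 0],
  [7, 0, 0, 0, 0, 0, 0],
  [7, 0, 0, 0, 0, 0, 0],
  [7, 0, 0, 0, 0, 0, 0],
  [5.7, 0, 0, 0, 0, 0, 0],
  [0, 0, 0, 0, 0, 0, 0],
])

```text
clock: 16.15
eef_pos: [594.2, 174.4, 237.8]
tcp_rot: [-2.783, 1.57, -2.836]
contact_force: [-1.1, 0.1, -2.4]
opening: 0.552
```

jog_arm([
  [0, 0, 0, 0, -1.2, -0.4, 0],
  [0, 0, 0, 0, -2.5, -0.7, 0],
  [0, 0, 0, 0, -3, -0.9, 0],
  [0, 0, 0, 0, -3, -0.9, 0],
  [0, 0, 0, 0, -3, -0.9, 0],
  [0, 0, 0, 0, -3, -0.9, 0],
  [0, 0, 0, 0, -3, -0.9, 0],
  [0, 0, 0, 0, -3, -0.9, 0],
  [0, 0, 0, 0, -3, -0.9, 0],
  [0, 0, 0, 0, -3, -0.9, 0],
  [0, 0, 0, 0, -3, -0.9, 0],
  [0, 0, 0, 0, -3, -0.9, 0],
  [0, 0, 0, 0, -2.5, -0.8, 0],
  [0, 0, 0, 0, -2, -0.6, 0],
  [0, 0, 0, 0, -1, -0.3, 0],
  [0, 0, 0, 0, 0, 0, 0],
  [0, 0, 0, 0, 0, 0, 0],
])

```text
clock: 17.85
eef_pos: [456.6, -210.4, 238.2]
tcp_rot: [1.708, 1.57, 1.656]
contact_force: [-0.3, -0.6, -2.4]
opening: 0.55
```

```bash
python3 snap.py w8 461.5 -215 54 -3
```

```text
t 17.9 tcp [ 456.8 -210.1  238.2] jaw -2.9 q6 -0.38 open 0.55 F [ 0.8 -0.2 -3.3]
turn deg [ 0.1 -0.  -0. ] shift cm (tool now) [18.42 -0.47  0.5 ]
shift cm (tool after turn) [18.42 -0.46  0.5 ]
```

View pics/w8.png

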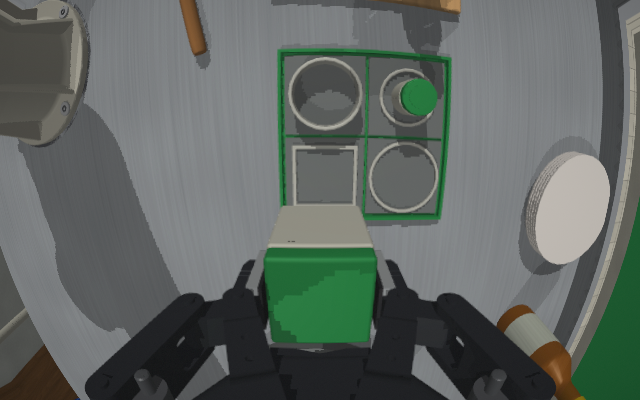

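The canister is held square, and the square well at (325,178) lines up. Lower it to just above the floor.

jog_arm([
  [0, 0, 0, 1, -0.25, 0.25, 0],
  [0, 0, 0, 2, -0.22, 0.25, 0],
  [0, 0, 0, 2.5, 0, 0, 0],
  [0, 0, 0, 2.5, 0, 0, 0],
  [0, 0, 0, 2.5, 0, 0, 0],
  [0, 0, 0, 2.5, 0, 0, 0],
  [0, 0, 0, 2, 0, 0, 0],
  [0, 0, 0, 1.5, 0, 0, 0],
  [0, 0, 0, 1.2, 0, 0, 0],
  [0, 0, 0, 0.7, 0, 0, 0],
  [0, 0, 0, 0, 0, 0, 0],
  [0, 0, 0, 0, 0, 0, 0],
])

```text
clock: 19.1
eef_pos: [461.8, -215.7, 54.5]
tcp_rot: [-0.386, 1.57, -0.437]
contact_force: [1.2, -0.2, -2.4]
opening: 0.549
```

```bash
python3 snap.py w9 461.5 -215 42.5 -3
```

```text
t 19.15 tcp [ 462.  -215.9   54.8] jaw -2.9 q6 -0.39 open 0.55 F [ 0.3 -1.  -1.6]
turn deg [0.1 0.1 0. ] shift cm (tool now) [ 1.23  0.09 -0.06]
shift cm (tool after turn) [ 1.23  0.09 -0.06]
```

View pics/w9.png

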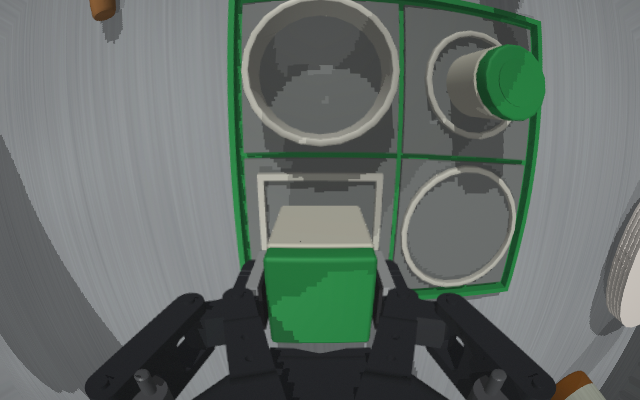

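jog_arm([
  [0, 0, 0, 0.4, 0.05, 0, 0],
  [0, 0, 0, 0.4, 0, 0, 0],
  [0, 0, 0, 0.25, 0, 0, 0],
  [0, 0, 0, 0.12, 0, 0, 0],
  [0, 0, 0, 0.05, 0, 0, 0],
  [0, 0, 0, 0, 0, 0, 0],
  [0, 0, 0, 0, 0, 0, 0],
])

```text
clock: 19.85
eef_pos: [461.3, -215.2, 42.4]
tcp_rot: [2.731, 1.57, 2.68]
contact_force: [-2.1, 1.9, 4.9]
opening: 0.554
```

jog_arm([
  [0, 0, 0, 0, 0, 0, 0.65],
  [0, 0, 0, 0, 0, 0, 0.75],
  [0, 0, 0, 0, 0, 0, 0.8],
  [0, 0, 0, 0, 0, 0, 0.8],
  [0, 0, 0, 0, 0, 0, 0.8],
  [0, 0, 0, -0.5, 0, 0, 0.8],
  [0, 0, 0, -1.5, 0, 0, 0.8],
  [0, 0, 0, -2.5, 0, 0, 0.8],
  [0, 0, 0, -3, 0, 0, 0.8],
  [0, 0, 0, -3, 0, 0, 0.8],
  [0, 0, 0, -3, 0, 0, 0.8],
  [0, 0, 0, -3, 0, 0, 0.9],
  [0, 0, 0, -2, 0, 0, 1],
  [0, 0, 0, -0.5, 0, 0, 1],
  [0, 0, 0, 0, 0, 0, 1],
])

```text
clock: 21.35
eef_pos: [461.7, -215.3, 232.6]
tcp_rot: [-0.381, 1.569, -0.433]
contact_force: [-0.4, 0.2, -0.4]
opening: 1.002
```

```bash
python3 snap.py w10 495 297 220 0; python3 lids.py w10 76; python3 - <<'E'
from h import *
from rig import r
plan(r,[495,297,220],20)
E
```

```text
t 21.4 tcp [ 461.2 -215.1  231.6] jaw -3.0 q6 -0.39 open 1.0 F [-0.7 -0.9 -0.7]
turn deg [-3. -0. -0.] shift cm (tool now) [ 1.17 51.31  0.74]
shift cm (tool after turn) [ 1.16 51.21  3.38]
px [345. 147.] area 6904 at z 76.0 mean [ 490.1 -176.4] circ [ 505.6 -162.5] 244.2 rect [173.6 173.6] 87.0
px [415.  92.] area 1096 at z 76.0 mean [ 559.9 -122.4] circ [ 560.2 -122.7] 38.9 rect [37.7 36.5] 26.9
px [616. 336.] area 6594 at z 76.0 mean [1124.9 -604.5] circ [1334.6 -681.2] 1122.2 rect [ 257.  1122.2] 39.4
t 21.4 tcp [ 461.2 -215.1  231.6] jaw -3.0 q6 -0.39 open 1.0 F [-0.7 -0.9 -0.7]
turn deg [-23.  -0.  -0.] shift cm (tool now) [ 1.17 51.31  0.74]
shift cm (tool after turn) [ 1.16 46.96 20.69]
```

View pics/w10.png

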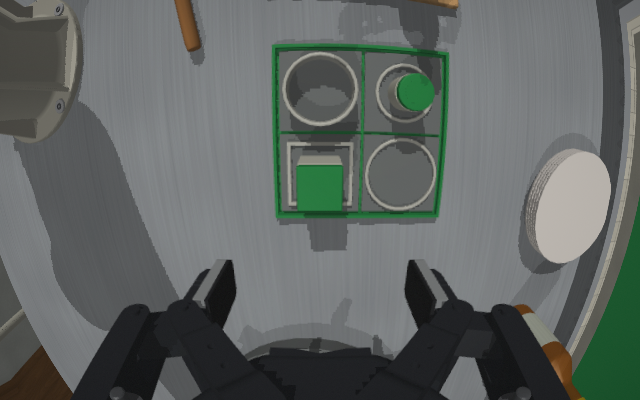

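The canister stands released in the square well with its lid at (319,187). Now the large jar.

jog_arm([
  [-7, 0, 0, 0, 0, 0, 1],
  [-8, 0, 0, 0, 0, 0, 1],
  [-8, 0, 0, 0, 1.2, 0.5, 1],
  [0, 0, 0, 0, 2.2, 1, 1],
  [0, 0, 0, 0, 3, 1.3, 1],
  [0, 0, 0, 0, 3, 1.3, 1],
  [0, 0, 0, 0, 3, 1.3, 1],
  [0, 0, 0, 0, 3, 1.3, 1],
  [0, 0, 0, 0, 3, 1.3, 1],
  [0, 0, 0, 0, 3, 1.3, 1],
  [0, 0, 0, 0, 3, 1.3, 1],
  [0, 0, 0, 0, 3, 1.3, 1],
  [0, 0, 0, 0, 3, 1.3, 1],
  [0, 0, 0, 0, 3, 1.3, 1],
  [0, 0, 0, 0, 3, 1.3, 1],
  [0, 0, 0, 0, 3, 1.3, 1],
  [0, 0, 0, 0, 3, 1.3, 1],
  [0, 0, 0, 1, 2.5, 1.2, 1],
  [0, 0, 0, 2, 2, 1, 1],
  [0, 0, 0, 1, 0, 0, 1],
])

```text
clock: 23.4
eef_pos: [494.9, 297.4, 188.8]
tcp_rot: [-3.115, 1.567, -2.763]
contact_force: [-0.3, -0.1, -0.2]
opening: 1.001
```

jog_arm([
  [0, 0, 0, 0, 0, 0, 1],
  [0, 0, 0, 0, 0, 0, 1],
])

```text
clock: 23.6
eef_pos: [495.6, 294.7, 191.3]
tcp_rot: [-2.835, 1.569, -2.485]
contact_force: [-0.1, -0.4, -0.2]
opening: 1.002
```

```bash
python3 snap.py w11 495.3 297.3 62 20; python3 lids.py w11 100
```

```text
t 23.65 tcp [496.  294.9 192.1] jaw 20.0 q6 0.18 open 1.0 F [0.  0.3 0.1]
turn deg [ 0. -0.  0.] shift cm (tool now) [13.01  0.26  0.02]
shift cm (tool after turn) [1.301e+01 2.500e-01 1.000e-02]
px [322. 202.] area 3945 at z 100.0 mean [495.1 300.2] circ [495.2 299.5] 58.9 rect [56.  58.4] 20.1
px [607. 336.] area 8997 at z 100.0 mean [1040.6  234.8] circ [1258.4  236.2] 837.4 rect [213.9 837.4] 62.6
```

View pics/w11.png

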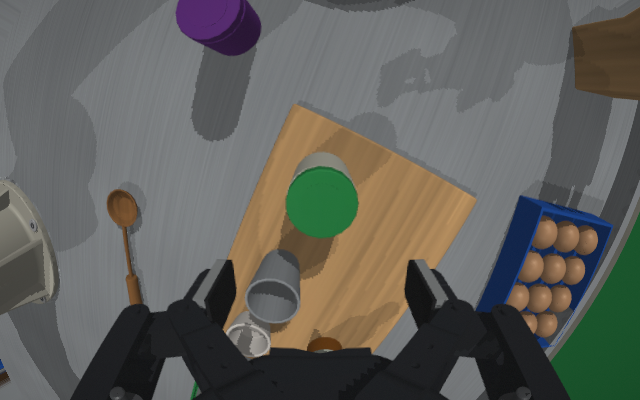

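jog_arm([
  [0, 0, 0, 1, 0.4, 0.05, 1],
  [0, 0, 0, 2, 0, 0, 1],
  [0, 0, 0, 2.5, 0, 0, 1],
  [0, 0, 0, 2.5, 0, 0, 1],
  [0, 0, 0, 2.5, 0, 0, 1],
  [0, 0, 0, 1.5, 0, 0, 1],
  [0, 0, 0, 1, 0, 0, 1],
  [0, 0, 0, 0, 0, 0, 1],
  [0, 0, 0, 0, 0, 0, 1],
  [0, 0, 0, 0, 0, 0, 0],
  [0, 0, 0, 0, 0, 0, 0],
  [0, 0, 0, 0, 0, 0, 0],
  [0, 0, 0, 0, 0, 0, 0],
  [0, 0, 0, 0, 0, 0, 0],
  [0, 0, 0, 0, 0, 0, 0],
  [0, 0, 0, 0, 0, 0, 0],
], force=55)

```text
clock: 25.25
eef_pos: [495.5, 300.0, 63.4]
tcp_rot: [0.23, 1.569, 0.58]
contact_force: [-3.3, -0.9, 6.5]
opening: 0.685
```

```bash
python3 snap.py w12 561 -220 260 20
```

```text
t 25.3 tcp [495.5 300.   63.3] jaw 20.1 q6 0.19 open 0.68 F [-1.9 -1.7  5.8]
turn deg [ 0.1  0.1 -0. ] shift cm (tool now) [-19.7  -51.09 -11.65]
shift cm (tool after turn) [-19.67 -51.1  -11.63]
```

View pics/w12.png

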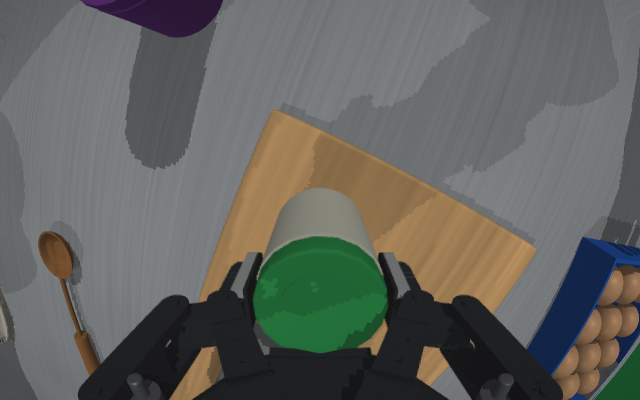

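jog_arm([
  [0, 0, 0, -0.5, 0, 0, 0],
  [0, 0, 0, -1.5, 0, 0, 0],
  [0, 0, 0, -2.5, 0, 0, 0],
  [0, 0, 0, -3, 0, 0, 0],
  [0, 0, 0, -3, 0, 0, 0],
  [0, 0, 0, -3, 0, 0, 0],
  [0, 0, 0, -3, 0, 0, 0],
  [0, 0, 0, -2, 0, 0, 0],
  [0, 0, 0, -1.2, 0, 0, 0],
  [0, 0, 0, 0, -1.2, -0.3, 0],
  [0, 0, 0, 0, -2.4, -0.5, 0],
  [0, 0, 0, 0, -3, -0.7, 0],
  [0, 0, 0, 0, -3, -0.7, 0],
  [0, 0, 0, 0, -3, -0.7, 0],
  [0, 0, 0, 0, -3, -0.7, 0],
  [0, 0, 0, 0, -3, -0.7, 0],
  [0, 0, 0, 0, -3, -0.7, 0],
  [0, 0, 0, 0, -3, -0.7, 0],
  [0, 0, 0, 0, -3, -0.7, 0],
  [0, 0, 0, 0, -3, -0.7, 0],
])

```text
clock: 27.3
eef_pos: [532.0, -14.1, 257.7]
tcp_rot: [2.867, 1.568, -3.066]
contact_force: [0.8, 0.9, -3.1]
opening: 0.681
```

jog_arm([
  [0, 0, 0, 0, -3, -0.7, 0],
  [0, 0, 0, 0, -3, -0.7, 0],
  [0, 0, 0, 0, -3, -0.7, 0],
  [0, 0, 0, 0, -3, -0.7, 0],
  [0, 0, 0, 0, -3, -0.7, 0],
  [0, 0, 0, 0, -2, -0.4, 0],
  [0, 0, 0, 0, -1, -0.2, 0],
  [0, 0, 0, 0, 0, 0, 0],
  [0, 0, 0, 0, 0, 0, 0],
  [0, 0, 0, 0, 0, 0, 0],
])

```text
clock: 28.3
eef_pos: [556.2, -194.2, 258.8]
tcp_rot: [2.081, 1.57, 2.432]
contact_force: [0.5, -0.1, -3.2]
opening: 0.683
```

```bash
python3 snap.py w13 561 -220 68 20
```

```text
t 28.35 tcp [ 556.4 -194.2  259. ] jaw 20.1 q6 -0.69 open 0.68 F [ 0.1  0.4 -3. ]
turn deg [ 0.1 -0.  -0. ] shift cm (tool now) [19.1  -2.59 -0.45]
shift cm (tool after turn) [19.1  -2.58 -0.45]
```

View pics/w13.png

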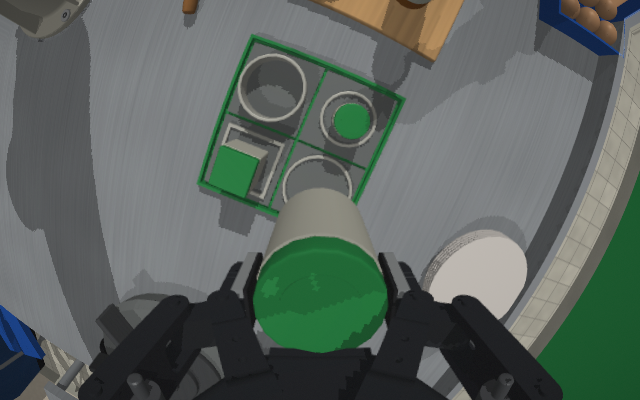

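jog_arm([
  [0, 0, 0, 0, -1.4, -0.25, 0],
  [0, 0, 0, 1, -1.18, -0.2, 0],
  [0, 0, 0, 2, 0, 0, 0],
  [0, 0, 0, 2.5, 0, 0, 0],
  [0, 0, 0, 2.5, 0, 0, 0],
  [0, 0, 0, 2.5, 0, 0, 0],
  [0, 0, 0, 2.5, 0, 0, 0],
  [0, 0, 0, 2.5, 0, 0, 0],
  [0, 0, 0, 1.8, 0, 0, 0],
  [0, 0, 0, 1.2, 0, 0, 0],
  [0, 0, 0, 0.5, 0, 0, 0],
  [0, 0, 0, 0, 0, 0, 0],
  [0, 0, 0, 0, 0, 0, 0],
])

```text
clock: 29.65
eef_pos: [561.7, -221.4, 69.8]
tcp_rot: [-0.74, 1.57, -0.39]
contact_force: [-0.5, 0.1, -3.3]
opening: 0.682
```

```bash
python3 snap.py w14 561 -220 59.3 20
```

```text
t 29.7 tcp [ 561.9 -221.4   70. ] jaw 20.1 q6 -0.73 open 0.68 F [ 0.  0. -3.]
turn deg [0.1 0.1 0.1] shift cm (tool now) [ 1.07  0.16 -0.04]
shift cm (tool after turn) [ 1.07  0.16 -0.03]
```

View pics/w14.png

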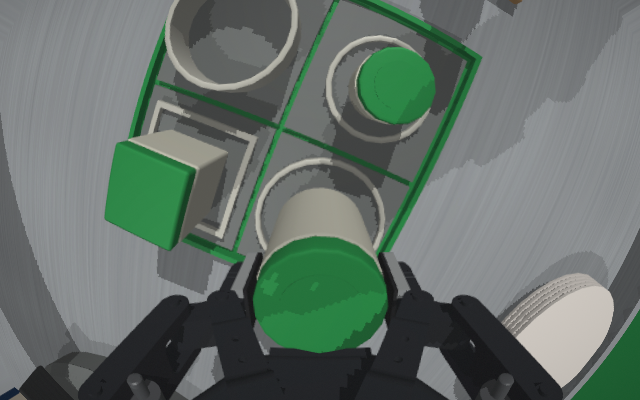

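The jar is centred inside the ring. Lower it to the floor and release.

jog_arm([
  [0, 0, 0, 0.4, 0.1, 0, 0],
  [0, 0, 0, 0.35, 0.05, 0, 0],
  [0, 0, 0, 0.2, 0, 0, 0],
  [0, 0, 0, 0.12, 0, 0, 0],
  [0, 0, 0, 0, 0, 0, 0],
  [0, 0, 0, 0, 0, 0, 0],
])

```text
clock: 30.3
eef_pos: [560.6, -219.6, 59.4]
tcp_rot: [-2.486, 1.571, -2.136]
contact_force: [-4.2, 0.8, 7.9]
opening: 0.685
```

jog_arm([
  [0, 0, 0, 0, 0, 0, 0.75],
  [0, 0, 0, 0, 0, 0, 0.85],
  [0, 0, 0, 0, 0, 0, 0.92],
  [0, 0, 0, 0, 0, 0, 0.92],
  [0, 0, 0, 0, 0, 0, 0.92],
  [0, 0, 0, -0.5, 0, 0, 0.92],
  [0, 0, 0, -1.5, 0, 0, 0.92],
  [0, 0, 0, -2.5, 0, 0, 0.92],
  [0, 0, 0, -3, 0, 0, 0.92],
  [0, 0, 0, -3, 0, 0, 0.92],
  [0, 0, 0, -3, 0, 0, 0.92],
  [0, 0, 0, -3, 0, 0, 0.92],
  [0, 0, 0, -3, 0, 0, 0.92],
  [0, 0, 0, -2, 0, 0, 0.92],
  [0, 0, 0, 0, 0, 0, 0.92],
])

```text
clock: 31.8
eef_pos: [562.2, -220.3, 278.0]
tcp_rot: [-0.728, 1.564, -0.378]
contact_force: [-0.2, 0.4, -0.1]
opening: 0.923
```

```bash
python3 snap.py w15 579 73 270 20; python3 lids.py w15 96
```

```text
t 31.85 tcp [ 561.3 -219.9  275.8] jaw 20.0 q6 -0.73 open 0.92 F [-0.2 -0.1 -0.7]
turn deg [0.  0.2 0.1] shift cm (tool now) [ 0.54 26.91 11.7 ]
shift cm (tool after turn) [ 0.58 26.92 11.68]
px [308. 138.] area 5832 at z 96.0 mean [ 534.9 -181.3] circ [ 518.2 -163.7] 235.0 rect [167.8 167.5] 86.9
px [352.  97.] area 895 at z 96.0 mean [ 563.4 -124.2] circ [ 563.6 -124.2] 35.7 rect [34.3 34.5] 65.9
px [238. 145.] area 1572 at z 96.0 mean [ 466.5 -211.8] circ [ 466.2 -211.8] 59.8 rect [44.1 44.1] 87.1
px [604. 317.] area 12881 at z 96.0 mean [1268.3 -296.3] circ [1632.2 -299.4] 1332.0 rect [ 342.6 1332. ] 61.5
```

View pics/w15.png

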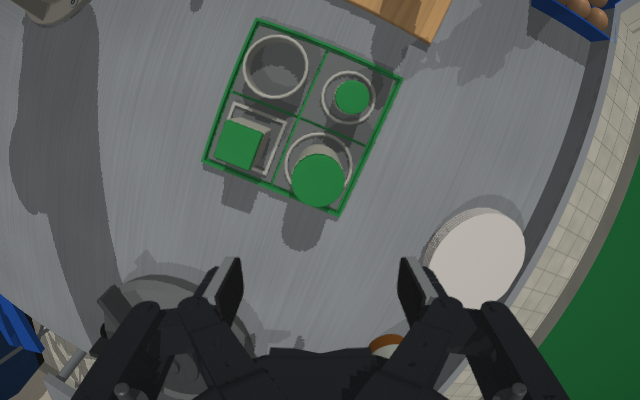

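All three stand in their wells. Now the bottle, approached from high up.

jog_arm([
  [0, 0, 0, 0, 1.3, 0.6, 0.8],
  [0, 0, 0, 0, 2.4, 1, 0.8],
  [0, 0, 0, 0, 3, 1.3, 0.8],
  [0, 0, 0, 0, 3, 1.3, 0.8],
  [0, 0, 0, 0, 3, 1.3, 0.8],
  [0, 0, 0, 0, 3, 1.3, 0.8],
  [0, 0, 0, 0, 3, 1.3, 0.8],
  [0, 0, 0, 0, 3, 1.3, 0.8],
  [0, 0, 0, 0, 2.7, 1.2, 0.8],
  [0, 0, 0, 0, 1.8, 0.8, 0.8],
  [0, 0, 0, 0, 0.7, 0.3, 0.8],
  [0, 0, 0, 0, 0, 0, 0.8],
  [0, 0, 0, 0, 0, 0, 0.8],
])

```text
clock: 33.15
eef_pos: [577.9, 72.8, 272.8]
tcp_rot: [-3.087, 1.57, -2.737]
contact_force: [-0.4, 0.2, -0.4]
opening: 0.801
```

```bash
python3 snap.py w16 579 73 123 20; python3 - <<'E'
from h import *
from rig import r
import pickle
s,p,d=pickle.load(open('w16.pkl','rb')); 
c=r.get_calibration('wrist');M=np.array(c['mount']);T=R.from_euler('xyz',s['tcp_rot']).as_matrix()
uv=np.c_[np.tile(np.arange(640),400),np.repeat(np.arange(400),640)]
o,dr=wrist_rays(r,s,uv); P=o+dr*(d.ravel()/(dr@(T@M[:3,2])))[:,None]
k=(np.hypot(P[:,0]-579,P[:,1]-73)<35)&(d.ravel()>0)&(P[:,2]>161)&(P[:,2]<185)
Q=wcast(r,s,uv[k],172)[:,:2].astype(np.float32); print(k.sum(),uv[k].mean(0),np.median(P[k],0),'circ',cv2.minEnclosingCircle(Q))
# dark cap mask
g=p.max(axis=2).ravel(); k2=k&(g<70); print(k2.sum()); 
for lo in (166,169): 
  kk=k&(P[:,2]>lo); print(lo,kk.sum(),P[kk].mean(0),cv2.minEnclosingCircle(P[kk][:,:2].astype(np.float32)))
E
```

```text
t 33.2 tcp [578.   72.4 273. ] jaw 20.0 q6 -0.23 open 0.8 F [ 0.7 -0.2 -0.1]
turn deg [ 0.  -0.1  0. ] shift cm (tool now) [15.    0.02  0.13]
shift cm (tool after turn) [15.    0.02  0.11]
823 [325.38760632 206.14459295] [582.80027808  73.27155295 171.27805226] circ ((582.6150512695312, 73.2179946899414), 14.494755744934082)
802
166 776 [583.01404586  72.52254073 171.2004465 ] ((583.219970703125, 71.52647399902344), 13.827058792114258)
169 741 [583.14788834  72.10564992 171.36340149] ((583.347900390625, 71.65577697753906), 13.730658531188965)
```

View pics/w16.png

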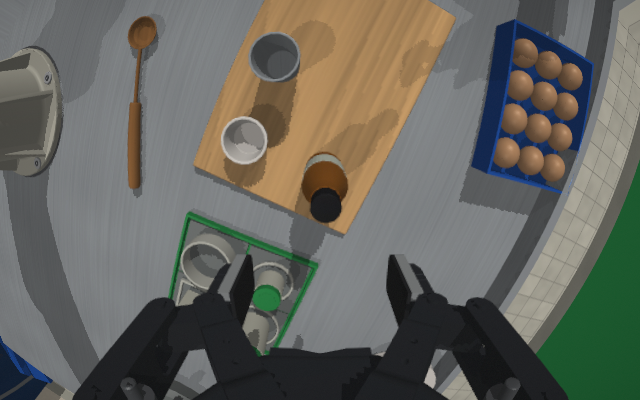

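The cap is at (325,206), which is world (582.8,72.5) and 13.8 mm in radius at z=171, matching the given size. Descend to the neck.

jog_arm([
  [0, 0, 0, 1, -0.15, 0.45, 0.8],
  [0, 0, 0, 2, 0, 0, 0.8],
  [0, 0, 0, 2.5, 0, 0, 0.8],
  [0, 0, 0, 2.5, 0, 0, 0.8],
  [0, 0, 0, 2.5, 0, 0, 0.8],
  [0, 0, 0, 2, 0, 0, 0.8],
  [0, 0, 0, 1.5, 0, 0, 0.8],
  [0, 0, 0, 0.9, 0, 0, 0.8],
  [0, 0, 0, 0, 0, 0, 0.8],
  [0, 0, 0, 0, 0, 0, 0.8],
])

```text
clock: 34.2
eef_pos: [583.6, 73.2, 124.9]
tcp_rot: [-0.267, 1.57, 0.082]
contact_force: [-0.3, 0.9, -0.1]
opening: 0.8
```

```bash
python3 snap.py w17 582.8 72.5 123 20
```

```text
t 34.25 tcp [583.8  73.3 125.2] jaw 20.0 q6 -0.23 open 0.8 F [-0.8 -0.6  1.5]
turn deg [0.  0.1 0. ] shift cm (tool now) [ 0.22 -0.04 -0.12]
shift cm (tool after turn) [ 0.22 -0.04 -0.12]
```

View pics/w17.png

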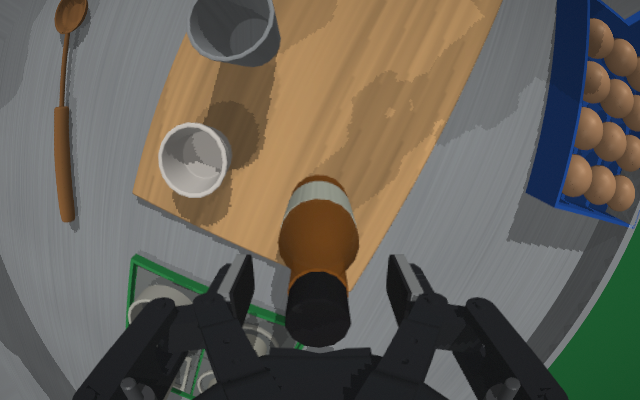

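The cap and neck are centred between the pads. Close gently with a firm final grip.

jog_arm([
  [0, 0, 0, 0, 0, 0, 0.6],
  [0, 0, 0, 0, 0, 0, 0.45],
  [0, 0, 0, 0, 0, 0, 0.35],
  [0, 0, 0, 0, 0, 0, 0.25],
  [0, 0, 0, 0, 0, 0, 0.2],
  [0, 0, 0, 0, 0, 0, 0],
  [0, 0, 0, 0, 0, 0, 0],
  [0, 0, 0, 0, 0, 0, 0],
  [0, 0, 0, 0, 0, 0, 0],
  [0, 0, 0, 0, 0, 0, 0],
], force=60)

```text
clock: 35.25
eef_pos: [583.1, 73.3, 125.1]
tcp_rot: [-0.623, 1.571, -0.273]
contact_force: [-2.6, -1.0, 5.1]
opening: 0.307
```

```bash
python3 snap.py w18 467 -115.3 260 20
```

```text
t 35.3 tcp [583.1  73.3 125. ] jaw 20.1 q6 -0.23 open 0.31 F [-2.2  0.2  5.7]
turn deg [0.1 0.  0. ] shift cm (tool now) [-13.5  -13.74 -17.37]
shift cm (tool after turn) [-13.5  -13.75 -17.36]
```

View pics/w18.png

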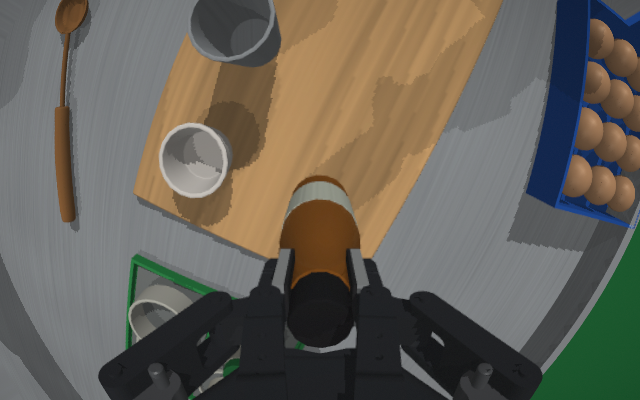

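jog_arm([
  [0, 0, 0, -0.4, 0, 0, 0],
  [0, 0, 0, -1, 0, 0, 0],
  [0, 0, 0, -1.5, 0, 0, 0],
  [0, 0, 0, -2, 0, 0, 0],
  [0, 0, 0, -2, 0, 0, 0],
  [0, 0, 0, -2, 0, 0, 0],
  [0, 0, 0, -2, 0, 0, 0],
  [0, 0, 0, -1.5, 0, 0, 0],
  [0, 0, 0, -0.8, 0, 0, 0],
  [0, 0, 0, -0.3, 0, 0, 0],
  [0, 0, 0, 0, 0, 0, 0],
])

```text
clock: 36.4
eef_pos: [583.0, 73.3, 259.4]
tcp_rot: [2.716, 1.571, 3.066]
contact_force: [0.1, 0.3, -3.4]
opening: 0.312
```

jog_arm([
  [0, 0, 0, 0, -0.3, -0.4, 0],
  [0, 0, 0, 0, -0.6, -0.8, 0],
  [0, 0, 0, 0, -0.9, -1.1, 0],
  [0, 0, 0, 0, -1.1, -1.4, 0],
  [0, 0, 0, 0, -1.2, -1.5, 0],
  [0, 0, 0, 0, -1.2, -1.5, 0],
  [0, 0, 0, 0, -1.2, -1.5, 0],
  [0, 0, 0, 0, -1.2, -1.5, 0],
  [0, 0, 0, 0, -1.2, -1.5, 0],
  [0, 0, 0, 0, -1.2, -1.5, 0],
  [0, 0, 0, 0, -1.1, -1.4, 0],
  [0, 0, 0, 0, -0.9, -1.1, 0],
  [0, 0, 0, 0, -0.8, -1, 0],
  [0, 0, 0, 0, -0.5, -0.7, 0],
  [0, 0, 0, 0, -0.3, -0.4, 0],
  [0, 0, 0, 0, 0, 0, 0],
  [0, 0, 0, 0, 0, 0, 0],
  [0, 0, 0, 0, 0, 0, 0],
])

```text
clock: 38.2
eef_pos: [467.8, -114.3, 259.4]
tcp_rot: [0.731, 1.571, 1.081]
contact_force: [0.4, -0.4, -3.3]
opening: 0.311
```

```bash
python3 snap.py w19 467 -115.3 128 20
```

```text
t 38.25 tcp [ 467.8 -114.3  259.3] jaw 20.1 q6 -0.59 open 0.31 F [-0.7  0.6 -3.5]
turn deg [ 0.1  0.  -0. ] shift cm (tool now) [13.13 -0.07 -0.11]
shift cm (tool after turn) [13.13 -0.07 -0.11]
```

View pics/w19.png

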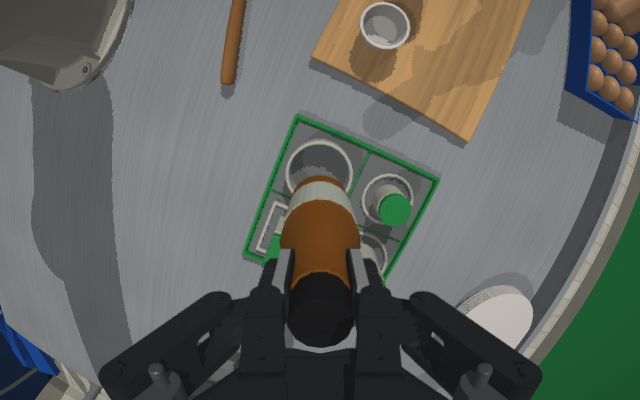

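The bottle hangs unchanged in the grip. I'll lower it to just above the collar rim (z≈38) and check.

jog_arm([
  [0, 0, 0, 0.6, -0.07, -0.1, 0],
  [0, 0, 0, 1.5, 0, 0, 0],
  [0, 0, 0, 2, 0, 0, 0],
  [0, 0, 0, 2, 0, 0, 0],
  [0, 0, 0, 2, 0, 0, 0],
  [0, 0, 0, 1.2, 0, 0, 0],
  [0, 0, 0, 0.6, 0, 0, 0],
  [0, 0, 0, 0, 0, 0, 0],
  [0, 0, 0, 0, 0, 0, 0],
])

```text
clock: 39.15
eef_pos: [467.3, -115.8, 160.9]
tcp_rot: [-0.598, 1.57, -0.248]
contact_force: [0.8, -0.1, -3.3]
opening: 0.305
```

```bash
python3 snap.py w20 467 -115.3 121 20
```

```text
t 39.2 tcp [ 467.5 -115.8  161.1] jaw 20.1 q6 -0.6 open 0.3 F [ 0.  -0.4 -3.4]
turn deg [0.1 0.1 0. ] shift cm (tool now) [ 4.01  0.07 -0.03]
shift cm (tool after turn) [ 4.01  0.07 -0.03]
```

View pics/w20.png

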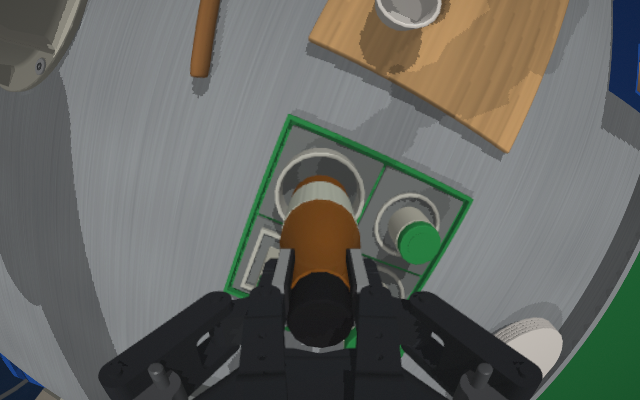

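jog_arm([
  [0, 0, 0, 0.6, 0.04, 0, 0],
  [0, 0, 0, 0.9, 0, 0, 0],
  [0, 0, 0, 0.9, 0, 0, 0],
  [0, 0, 0, 0.6, 0, 0, 0],
  [0, 0, 0, 0.4, 0, 0, 0],
  [0, 0, 0, 0.25, 0, 0, 0],
  [0, 0, 0, 0.15, 0, 0, 0],
  [0, 0, 0, 0.1, 0, 0, 0],
  [0, 0, 0, 0.1, 0, 0, 0],
  [0, 0, 0, 0, 0, 0, 0],
  [0, 0, 0, 0, 0, 0, 0],
])

```text
clock: 40.3
eef_pos: [467.0, -115.5, 121.0]
tcp_rot: [-0.697, 1.57, -0.347]
contact_force: [-1.8, 0.7, 5.8]
opening: 0.308
```

Contact with the floor is at the expected height. Release, let it settle and look.

jog_arm([
  [0, 0, 0, 0, 0, 0, 0.35],
  [0, 0, 0, 0, 0, 0, 0.42],
  [0, 0, 0, 0, 0, 0, 0.55],
  [0, 0, 0, 0, 0, 0, 0.7],
  [0, 0, 0, 0, 0, 0, 0.75],
  [0, 0, 0, 0, 0, 0, 0.75],
  [0, 0, 0, -0.5, 0, 0, 0.75],
  [0, 0, 0, -1.5, 0, 0, 0.75],
  [0, 0, 0, -2.5, 0, 0, 0.75],
  [0, 0, 0, -3, 0, 0, 0.75],
  [0, 0, 0, -3, 0, 0, 0.75],
  [0, 0, 0, -3, 0, 0, 0.75],
  [0, 0, 0, -2, 0, 0, 0.75],
  [0, 0, 0, -1, 0, 0, 0.75],
  [0, 0, 0, 0, 0, 0, 0.75],
  [0, 0, 0, 0, 0, 0, 0.75],
])

```text
clock: 41.9
eef_pos: [466.2, -115.2, 284.6]
tcp_rot: [2.536, 1.57, 2.886]
contact_force: [0.4, -0.7, 0.3]
opening: 0.753
```

```bash
python3 snap.py w21 467 -115.3 280 20; python3 lids.py w21 96; python3 - <<'E'
from h import *
from rig import r
for n in ['top','scene']:
    p,d=r.grab_frame(n); np.savez(n+'1.npz',p=p,d=d)
    cv2.imwrite(f'pics/{n}1.png',p[:,:,::-1])
f0=np.load('top0.npz');f=np.load('top1.npz');c=r.get_calibration('top')
for f in (f0,f):
  P=cloud(c,f['d'])
  for nm,z,xy in [('cup',87,(490,186)),('dish',47,(478,80))]:
    mm=(abs(P[...,2]-z)<12)&(np.hypot(P[...,0]-xy[0],P[...,1]-xy[1])<50); v,u=np.nonzero(mm)
    if len(u): print(nm,len(u),cv2.minEnclosingCircle(cast(c,np.c_[u,v],z)[:,:2].astype(np.float32)))
E
```

```text
t 41.95 tcp [ 466.  -115.1  284.2] jaw 20.0 q6 -0.6 open 0.75 F [-0.1 -0.3  0.2]
turn deg [ 0.  -0.1 -0.1] shift cm (tool now) [ 0.42 -0.05  0.09]
shift cm (tool after turn) [ 0.42 -0.05  0.09]
px [321. 208.] area 3625 at z 96.0 mean [ 479.2 -147.6] circ [ 498.4 -141.9] 235.3 rect [172.  168.1] 86.9
px [605. 327.] area 11136 at z 96.0 mean [1205.7 -211.6] circ [1538.1 -208.1] 1245.9 rect [ 337.2 1245.9] 61.8
px [392. 203.] area 738 at z 96.0 mean [ 552.3 -112. ] circ [ 552.8 -111.8] 37.9 rect [34.9 36.1] 20.5
px [361. 280.] area 1469 at z 96.0 mean [ 558.  -217.6] circ [ 558.8 -218. ] 62.6 rect [54.2 61.7] 22.1
cup 120 ((484.0843200683594, 182.24481201171875), 27.93808364868164)
dish 152 ((474.56976318359375, 79.10712432861328), 29.44617462158203)
cup 119 ((484.0843200683594, 182.24481201171875), 27.93808364868164)
dish 156 ((474.56976318359375, 79.10712432861328), 29.44617462158203)
```

View pics/w21.png

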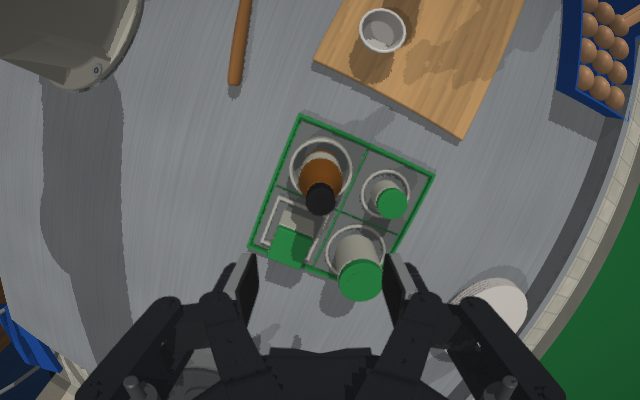

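View pics/scene1.png

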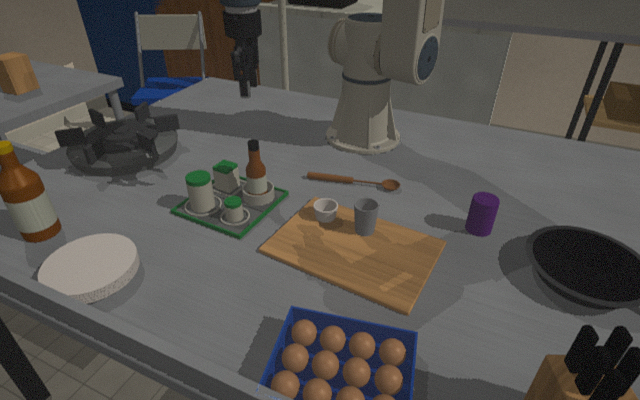

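All four stand upright in their wells, and the cup and dish haven't moved. One last check of the bottle's cap position before I hand in.

```bash
python3 - <<'E'
from h import *
from rig import r
import pickle
s,p,d=pickle.load(open('w21.pkl','rb'))
v,u=np.nonzero((p.max(2)<60)&(np.hypot(*(np.indices((400,640))-np.array([199,320])[:,None,None]))<22))
print(len(u),wcast(r,s,np.c_[u,v],168).mean(0).round(1), 'well 467,-115.3')
print(r.sign_off())
E
```

```text
958 [ 465.7 -116.9  168. ] well 467,-115.3
the job is handed in; nothing more can be done
None
```

I put all four containers in their own wells, in the order asked: small jar, square canister, large jar, then the sauce bottle. I handed the job in at about 42 s of the 106 s allowed. The hand-in gives no verdict, so the results below are from my own checks.

- **Set-down:** each container was lowered until the floor pushed back with a few newtons at the expected height. It was then released, and the arm moved clear.
- **Small jar:** its lid measured 0.3 mm from its well's centre.
- **Sauce bottle:** its cap measured about 2 mm from its well's centre.
- **Canister and large jar:** when I let go, the gripper was within about 1 mm of each well's centre. The later pictures show both standing upright in their wells; the last reading of the large jar's lid, partly hidden behind a finger, was about 3 mm off centre.
- **Steel cup and white dish:** their positions in the top camera were identical before and after the job.

**One disagreement:** the fixed scene camera put objects 7–10 mm farther out in x than the top and wrist cameras, which agreed with each other. I worked from the top and wrist cameras, and the grasps and set-downs came out as they predicted.

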